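# Stand up a leaning row of steel blanks and lock it with the keeper bar

## Robot

A 6-joint arm with a two-finger parallel gripper is mounted at the origin on the work surface. World frame = base frame: x ahead of the robot, y to its left, z up, the work surface at z = 0. Lengths are in m, angles in rad, forces in N, time in s.
With the tool pointing down it reaches from about 0.375 to 0.975 m from the base axis. Payload 3.8 kg.
Tool frame: the origin (TCP) lies on the centre line of the jaws, within the pads' length; the fingertips stand 8 mm ahead of it and the grasp point (between the pads) lies 11 mm behind it; z points along the fingers, y is the direction in which the jaws open and shut (so a half turn about z gives the same grasp; the last joint's range is limited). The gripper opens to 85 mm and grips with 20 to 120 N. Pads are 22 mm wide; open, the fingers measure 114 mm over their backs; the gripper's body (76 mm by 85 mm) begins 54 mm behind the grasp point. The pads swing forward as they close: fully open they stand 13 mm farther back than shut.
Start: joints at [1.175, 0.264, 1.604, -0, 1.274, -0.037], TCP at [0.237, 0.632, 0.239] pointing down, gripper open.
Joint ranges: [-2.63, 2.63], [-0.94, 2.18], [0.31, 2.57], [-1.31, 4.45], [0, 2.66], [-2.55, 2.55]. Speed limits (rad/s): [2.57, 2.57, 3.14, 3.14, 3.14, 3.14].

## Interface

Orientations are given as a rotation vector (axis times angle).
In Python, from workcell import * gives the robot as it stands.
- The arm moves only by the tool play_rows, never from a script. Its arguments are lists of equal length, an entry for each row: "slide": the shift along the tool's x, y, z in cm, a list of three; "delta_rot": the turn, a rotation vector about the tool's x, y, z in rad, a list of three. In form: {"slide": [[x, y, z], ...], "delta_rot": [[wx, wy, wz], ...]}. A call has 1 to 12 rows; each row is the pose to reach, as a shift and turn from the pose measured when the call began, along the tool's axes at that moment; what a row does not reach only later rows make up. A row lasts 1/12 s, in which the tool goes at most 41.7 mm and 7.16 degrees, less where a joint would pass 70% of its speed; a pose out of reach is approached as far as the arm can. A call with a gripper value outside its range is refused whole. "hand" is the opening, from 0 (shut) to 1 (fully open), set as the call begins (left out, the last holds). The fingers move at their own pace and stop on an object; "force" is the grip in N (left out, the last holds). Time passes only in rows, so rows that repeat a pose let the fingers close. It gives the time, the measured TCP pose, the force and the opening at its end, in the units of the state.
- read_state(): the state, without advancing time (a new reading comes with each control period).
- read_camera(name): name is "scene" or "top" or "wrist"; returns a dict with "image" (384x512x3 uint8, red, green, blue), "depth" (384x512 float32, m along the optical axis (not along the pixel's ray), 0 where there is no reading), "fovy" (degrees; the focal length in pixels is half the picture's height over the tangent of half this angle, whatever the lens; pixels are square), "cx", "cy" (the principal point, pixels), "world_from_camera" (4x4, takes a point from camera to world coordinates); the wrist camera has in their place "hand_eye" (4x4, takes a point from camera to tool coordinates, whose origin is the TCP and whose axes are the flange's). Camera axes: x right, y up, looking along -z (the intrinsics and any distortion apply to the point x, -y, -z); pixel columns grow to the right and rows downward; lengths in m; the calibration is good to about 2 mm. A picture is of the moment at which its call begins: read the wrist's pose just before it.
- finish_job(): hands the job in, once; it reports no verdict.
Trained networks look in a picture, given as the dict that the camera call returned (one of the last four; its "shot" number tells which), for a name from the list of things; names that differ only in an ending like _2 or _b are one class to them, and where a whole thing is asked for, a point or a joint stands for the part that bears it (a point fixed in the world has none). Each returns a list of dicts, best first, with "conf" (0 to 1); they miss things now and then, are a little off and sometimes report something else, mostly with a low value. They report only what shows in the picture. A call takes as long as a camera call. They do not tell look-alikes from the thing itself.
- spot_in(target, picture): "bbox" ([centre column, centre row, width, height] in pixels, round what is visible of it).
- landmark_of(target, picture): "at" ([column, row] in pixels: a listed point, or the origin of a listed thing).
The state is a dict: "time": time; "q": joint angles; "joint_vel": joint speeds; "joint_torque": joint torques, N m; "tool_pos": TCP position; "tcp_rot": TCP orientation; "wrist_force": force on the tool from outside, world axes, zero at the start; "torque": the same for the moment, N m; "width": opening from 0.0 (shut) to 1.0 (fully open).
Only numpy, scipy, OpenCV 4.12 (cv2) and the standard library are available. Lean on these libraries where they do the work, as an engineer would, in place of code of your own. Each camera call takes 0.05 s, during which the arm holds its last target.

## Task

Four steel plates have slumped in the blue rack: first push the leaning row upright against the backstop, then slide the plates sideways until all are flush against the side fence. Then snap the round keeper bar out of its sprung clips and lay it, without dropping it, fully home in the two slots across the front of the rack, centred side to side, so that it keeps the plates upright. Leave the other things on the bench, rack and stand where they are.

Things in the scene. Friction and masses are not known exactly. Their poses are not given: they have to be found in the camera images.
- rack: Blue plate rack, fixed to the table. Origin: centre of its underside, on the table; x points from its open front to the backstop, y along the row's width, z up. In these axes, mm: base plate x -80 to 70, y -128 to 128, top at z 10 (plates stand on it). The finished upright row fills x 13 to 45, y 38 to 102, z 10 to 70.
- row_corner (a point): Rack point (45, 102, 10) mm, axes as the rack: foot of the inner corner where backstop and side fence meet. Steel backstop: front face at rack x 45, y 47 to 119, top z 62. Aluminium side fence: inner face at rack y +102, x 11 to 45, top z 60. Pushing the row takes some 5 to 20 N; sideways, push low with the fingertips only (rack z 30 to 50), a push near the plates' top tips them.
- lip_top (a point): Rack point (-3.5, 59.5, 30) mm, axes as the rack: top of the fixed black lip that the slumped plates lean on; it covers rack x -8.5 to 1.5, y 17 to 102, z 10 to 30. Pushing fingers must pass above it.
- bay_mid (a point): Rack point (0, -35, 10) mm, axes as the rack: middle of the empty second bay, free from rack y -110 to the plates and open to the front; at its back only a low strip (x 45 to 55, y -125 to 45, top z 22), and a small offcut lies on its base near x -42, y -75.
- keeper_seat (a point): Rack point (1, 0, 55) mm, axes as the rack: where the bar's middle is when it lies home, its back 4 mm off the upright row. Two posts, 12 mm thick, at rack y +118 and -118 (70 mm long in x) have slots open upward: 19 mm wide in x, centred at x 1, floor z 47, straight sides to z 65, then yellow flared guides to z 81.
- stand: Grey clip stand, fixed to the table. Origin: centre of its underside; x points from its open front to its back posts, y along the bar, z up. In these axes, mm: base plate x -65 to 105, y -135 to 135, 12 thick; plywood shelf overhead x 13 to 113, y -135 to 135, z 212 to 220 (a tin stands on it): it bars a vertical reach to the bar. Posts and cross rail at x 83 to 101.
- clip_mid (a point): Stand point (0, 0, 110) mm, axes as the stand: midway between the two C-shaped sprung clips (at stand y +75 and -75, each 16 mm wide). Their mouths face forward and up, along (-0.643, 0, 0.766) of the stand, 40 degrees from vertical. Pulled straight out that way the bar snaps free within 10 mm at about 10 to 20 N. Between the clips the bar is free all round.
- bar_mid (a point): Middle of the keeper bar, on its axis: a loose round steel bar, 16 mm in diameter, 260 mm long along its y, about 0.22 kg, red bands at its ends. It starts in the clips of the stand.
- plate1_mid (a point): Centre (half-way up) of the front plate, nearest the keeper bar's slots: loose steel plate 8 mm thick (its x), 64 mm wide (its y), 60 mm high (its z), about 0.24 kg. It starts leaning 25 degrees from upright, top away from the backstop, 10 to 28 mm away from the side fence. Upright in its place the centre is at rack x 17 mm, y 70, z 40.
- plate2_mid (a point): Centre (half-way up) of the second plate: loose steel plate 8 mm thick (its x), 64 mm wide (its y), 60 mm high (its z), about 0.24 kg. It starts leaning 25 degrees from upright, top away from the backstop, 10 to 28 mm away from the side fence. Upright in its place the centre is at rack x 25 mm, y 70, z 40.
- plate3_mid (a point): Centre (half-way up) of the third plate: loose steel plate 8 mm thick (its x), 64 mm wide (its y), 60 mm high (its z), about 0.24 kg. It starts leaning 25 degrees from upright, top away from the backstop, 10 to 28 mm away from the side fence. Upright in its place the centre is at rack x 33 mm, y 70, z 40.
- plate4_mid (a point): Centre (half-way up) of the rear plate, next to the backstop: loose steel plate 8 mm thick (its x), 64 mm wide (its y), 60 mm high (its z), about 0.24 kg. It starts leaning 25 degrees from upright, top away from the backstop, 10 to 28 mm away from the side fence. Upright in its place the centre is at rack x 41 mm, y 70, z 40.
- offcut: Bystander: dark steel offcut 40 x 22 x 12 mm lying on the rack's base in the empty bay. Origin on its underside. Not to be disturbed.
- tin: Bystander: blue tin, 48 mm across, 35 high, on the stand's shelf. Origin on its underside. Not to be disturbed.
There are look-alikes about, which are no part of the job. Leave any pink or yellow look-alike of the part that bears plate4_mid alone.

How it is judged:
By the outcome, as a careful person would: the job done as asked, in the order asked, and still so for the second after the job is handed in, with the robot touching nothing.
It also fails if it takes over 72 s, if anything falls off the work surface, if the arm or the gripper's body presses on something with over 40 N, if the wrist force passes 120 N, or if a joint passes its speed limit or range.

## Working session

There is one attempt and no reset: what is moved stays moved. The work goes in short steps, Python scripts to look and compute and a tool call to move; the robot and the scene stay as the last step left them, time stands still between calls to the robot, and variables do not carry over. Pictures are saved under pics/ and viewed, and the job is handed in when it is done.

Besides the shell and the picture viewer there is one more tool, called after "Request:" as name(argument=value, ...) on one line, values as JSON. play_rows: Moves the arm, as the interface text tells. Its arguments: {"type":"object","properties":{"slide":{"type":"array"},"delta_rot":{"type":"array"},"hand":{"type":"number"},"force":{"type":"number"}},"required":["slide","delta_rot"]}

```bash
mkdir -p pics; ls; cat > h.py <<'E'
import numpy as np, cv2
from scipy.spatial.transform import Rotation as R
from workcell import *
def save(p,n,crop=None,s=1):
    im=p["image"][:,:,::-1]
    if crop: im=im[crop[1]:crop[3],crop[0]:crop[2]]
    if s!=1: im=cv2.resize(im,None,fx=s,fy=s,interpolation=cv2.INTER_CUBIC)
    cv2.imwrite(f"pics/{n}.png",im)
def cam(p,st=None):
    if "world_from_camera" in p: return np.array(p["world_from_camera"])
    T=np.eye(4);T[:3,:3]=R.from_rotvec(st["tcp_rot"]).as_matrix();T[:3,3]=st["tool_pos"]
    return T@np.array(p["hand_eye"])
def f(p): return 192/np.tan(np.radians(p["fovy"])/2)
def px2w(p,u,v,st=None,d=None,z=None):
    T=cam(p,st);F=f(p)
    r=np.array([(u-p["cx"])/F,-(v-p["cy"])/F,-1.])
    if z is not None:
        rw=T[:3,:3]@r; return T[:3,3]+rw*(z-T[2,3])/rw[2]
    if d is None: d=p["depth"][int(round(v)),int(round(u))]
    return T[:3,:3]@(r*d)+T[:3,3]
def w2px(p,w,st=None):
    T=np.linalg.inv(cam(p,st));c=T[:3,:3]@np.array(w)+T[:3,3];F=f(p)
    return np.array([p["cx"]+F*c[0]/-c[2],p["cy"]-F*c[1]/-c[2]])
def cloud(p,st=None):
    T=cam(p,st);F=f(p);v,u=np.mgrid[0:384,0:512];d=p["depth"]
    c=np.stack([(u-p["cx"])/F*d,-(v-p["cy"])/F*d,-d],-1)
    w=c@T[:3,:3].T+T[:3,3]; w[d<=0]=np.nan
    return w
E
python3 - <<'E'
from h import *
np.set_printoptions(precision=4,suppress=True)
s=read_state();print(s)
for n in ["scene","top","wrist"]:
    p=read_camera(n);save(p,n+"0",s=1.5)
    print(n,{k:v for k,v in p.items() if k not in("image","depth")})
    for t in ["rack","row_corner","lip_top","bay_mid","keeper_seat","stand","clip_mid","bar_mid","plate1_mid","plate2_mid","plate3_mid","plate4_mid","offcut","tin"]:
        print(t,[(np.round(x["at"],1),round(x["conf"],2)) for x in landmark_of(t,p)[:4]])
E
```

```text
pics
{'time': 0.0, 'q': array([ 1.1751,  0.2648,  1.6054,  0.    ,  1.2737, -0.0369]), 'joint_vel': array([-0.0007,  0.0007,  0.0012,  0.0003, -0.0008,  0.0008]), 'joint_torque': array([  0.0014, -51.5112, -36.7314,   0.0001,   0.0128,  -0.    ]), 'tool_pos': array([0.2367, 0.6314, 0.2379]), 'tcp_rot': array([-0.5605, -3.0907,  0.0035]), 'wrist_force': array([-0.3883,  0.299 , -0.617 ]), 'torque': array([ 0.0343,  0.0117, -0.0362]), 'width': 0.9986834968459909}
scene {'fovy': 53.14269583143102, 'cx': 252.2245915813051, 'cy': 191.69310338404102, 'world_from_camera': array([[ 0.8618, -0.4726,  0.1846,  0.66  ],
       [ 0.5073,  0.7992, -0.3224, -0.205 ],
       [ 0.0048,  0.3715,  0.9284,  1.1497],
       [ 0.    ,  0.    ,  0.    ,  1.    ]]), 'shot': 1}
rack [(array([281.6, 213.8]), 0.92), (array([221.8, 315.7]), 0.7)]
row_corner [(array([305.1, 189.2]), 0.56)]
lip_top [(array([290.9, 193.9]), 0.7)]
bay_mid [(array([278.5, 222. ]), 0.61)]
keeper_seat [(array([288.5, 209.1]), 0.81), (array([293.2, 201.6]), 0.35)]
stand [(array([223.2, 319.7]), 0.6)]
clip_mid [(array([221.6, 316.9]), 
[... 1281 characters left out ...]
7, 257.6]), 0.76), (array([235.6, 170.8]), 0.56), (array([187.1, 148.2]), 0.55), (array([128.2, 238.8]), 0.55)]
offcut [(array([271.7, 188.5]), 0.59)]
tin [(array([327.5, 145.3]), 0.52)]
wrist {'fovy': 68.59671267051368, 'cx': 260.4211327472497, 'cy': 188.17331059165463, 'hand_eye': array([[ 0.0003,  0.9616,  0.2743,  0.069 ],
       [ 1.    , -0.0002, -0.0006, -0.0016],
       [-0.0005,  0.2743, -0.9616, -0.1344],
       [ 0.    ,  0.    ,  0.    ,  1.    ]]), 'shot': 3}
rack []
row_corner []
lip_top []
bay_mid []
keeper_seat []
stand []
clip_mid []
bar_mid []
plate1_mid []
plate2_mid []
plate3_mid []
plate4_mid [(array([263.1, 220.2]), 0.78), (array([180.7, 211.8]), 0.67)]
offcut []
tin []
```

View pics/scene0.png

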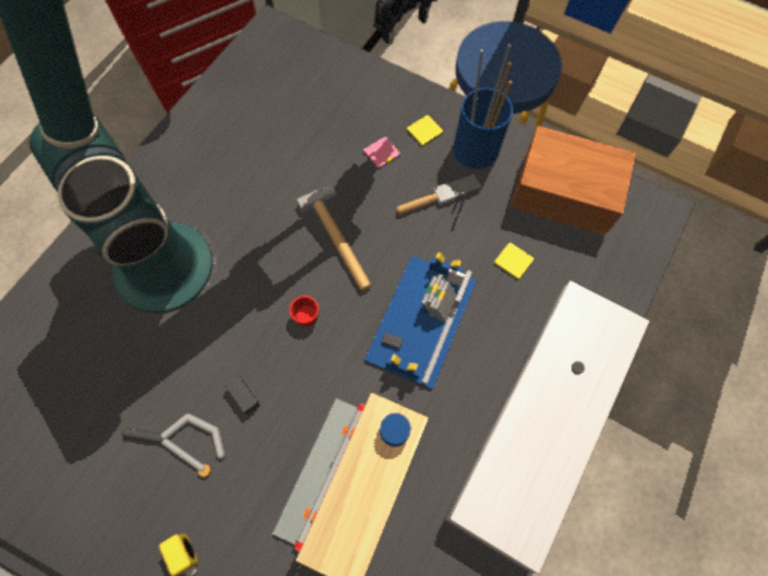

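View pics/top0.png

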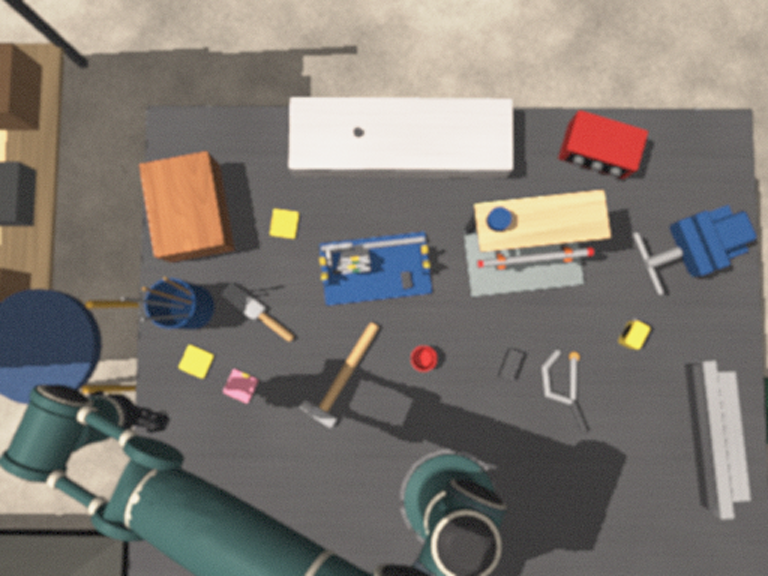

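View pics/wrist0.png

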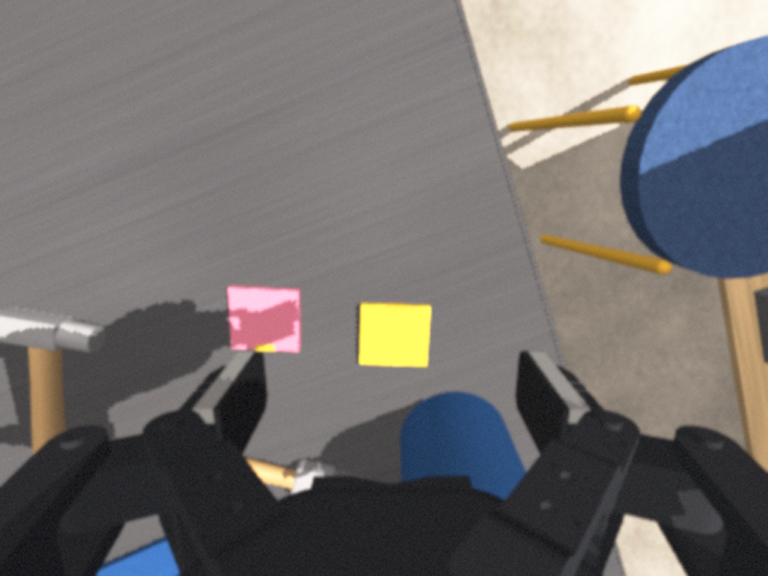

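The top view shows the blue rack at (250,178) with the steel plates at about (236,173). The stand is at (350,175), with the red-banded bar from (320,176) to (394,168). The yellow and pink squares at (188,148), (130,241) and (160,257) are look-alikes lying on the bench. Next I'll measure poses from the depth.

```bash
python3 - <<'E'
from h import *
np.set_printoptions(precision=4,suppress=True)
p=read_camera("top");q=read_camera("scene")
np.savez("t.npz",**{k:v for k,v in p.items()});np.savez("s.npz",**{k:v for k,v in q.items()})
save(p,"top_rack",(205,145,295,210),8);save(p,"top_stand",(300,115,415,205),6.5)
save(q,"sc_rack",(235,160,325,265),5.5);save(q,"sc_stand",(175,255,295,384),4.5)
for c,u in((p,"top"),(q,"scene")):
    w=cloud(c);im=c["image"].astype(int)
    blue=(im[...,2]>1.6*im[...,0])&(im[...,2]>80)
    m=blue&(abs(w[...,2]-.010)<.006)&(w[...,0]>.3)&(w[...,0]<.75)
    P=w[m][:,:2];r=cv2.minAreaRect((P*1000).astype(np.float32));print(u,"rack",r,P.shape,np.median(w[m][:,2]))
    red=(im[...,0]>1.8*im[...,1])&(im[...,0]>120)&(w[...,2]>.07)&(w[...,2]<.16)
    n,l,stt,cen=cv2.connectedComponentsWithStats(red.astype(np.uint8))
    for i in range(1,n):
        if stt[i,4]>4: print(u,"red",cen[i],stt[i],np.nanmean(w[l==i],0))
    ply=(abs(w[...,2]-.220)<.008)&(w[...,0]>.3)
    P=w[ply][:,:2];print(u,"ply",cv2.minAreaRect((P*1000).astype(np.float32)),len(P),np.median(w[ply][:,2]))
    m=(abs(w[...,2]-.012)<.004)&(w[...,0]>.3)&(w[...,1]<0)&(w[...,1]>-.4)
    P=w[m][:,:2];print(u,"gray",cv2.minAreaRect((P*1000).astype(np.float32)),len(P))
    for k,(a,b) in dict(rack=((281.6,213.8),(250.4,179.9)),).items():print(k,px2w(c,*(b if u=="top" else a),z=0))
E
```

```text
top rack ((561.073974609375, -27.70538330078125), (165.31918334960938, 1405.0048828125), 5.681182384490967) (1870, 2) 0.01040551992096661
top red [403.7853  93.1137] [ 376   74   56   40 1416] [ 0.8398 -0.3566  0.0856]
top red [393. 167.] [392 165   3   5  15] [ 0.5754 -0.3035  0.1186]
top red [378.5 166.5] [377 166   4   2   8] [ 0.5754 -0.2526  0.127 ]
top red [333. 171.] [332 170   3   3   7] [ 0.5598 -0.1021  0.123 ]
top red [320.  175.5] [319 174   3   4  12] [ 0.5452 -0.0595  0.1173]
top ply ((558.2928466796875, 174.77847290039062), (117.83671569824219, 979.0114135742188), 10.742730140686035) 2557 0.22083554999042643
top gray ((621.79052734375, -200.42015075683594), (642.5267944335938, 394.8013610839844), 0.0751228779554367) 1710
rack [0.5422 0.1759 0.    ]
scene rack ((545.9824829101562, 176.6366424560547), (149.43881225585938, 255.54495239257812), 7.124063491821289) (2156, 2) 0.009359658150754568
scene red [240.125 271.25 ] [238 269   5   5  16] [ 0.543  -0.0602  0.1159]
scene red [229.5714 286.7143] [229 285   2   4   7] [ 0.5395 -0.1087  0.1113]
scene red [204.0833 342.0833] [203 340   3   5  12] [ 0.5561 -0.2574  0.1113]
scene red [198.7273 363.4091] [197 361   5   6  22] [ 0.5721 -0.3047  0.1171]
scene ply ((556.6297607421875, 175.8609619140625), (116.91478729248047, 978.0816040039062), 10.653360366821289) 4947 0.21953006913365314
scene gray ((590.2872314453125, -155.77206420898438), (641.0186157226562, 271.1501159667969), 21.62586784362793) 1693
rack [0.5493 0.1767 0.    ]
```

View crops.

View pics/top_rack.png

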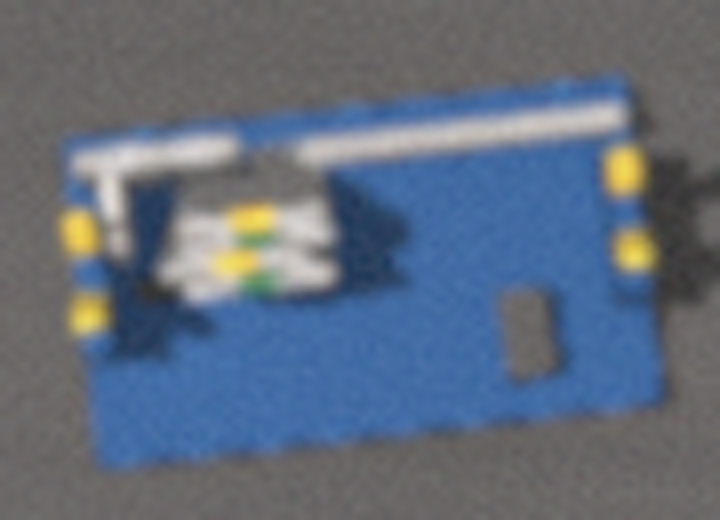

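View pics/sc_rack.png

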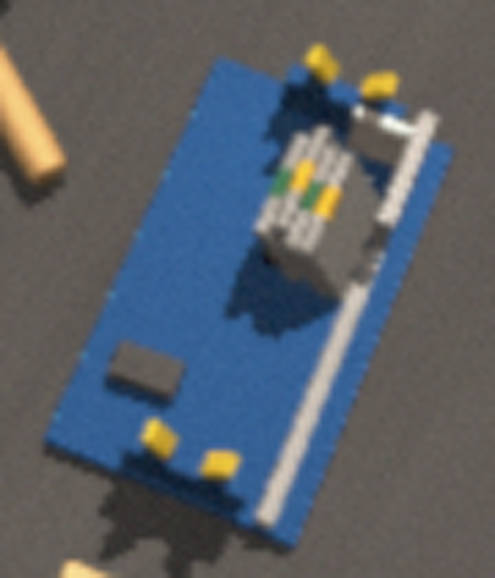

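View pics/sc_stand.png

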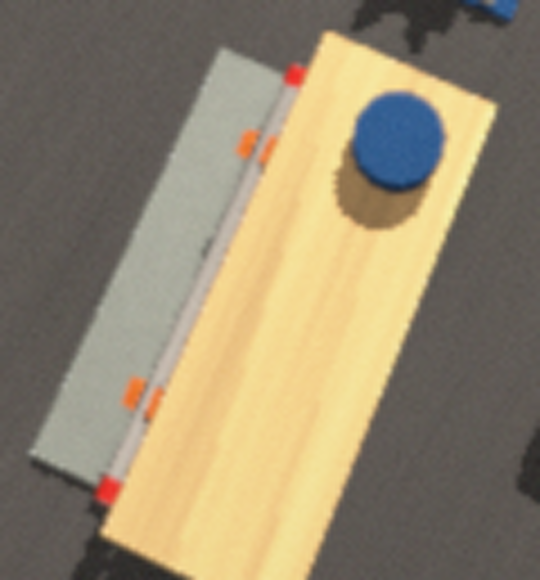

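```bash
python3 - <<'E'
from h import *
np.set_printoptions(precision=4,suppress=True)
p=dict(np.load("t.npz"));q=dict(np.load("s.npz"))
def fit(P):
    return cv2.minAreaRect((P*1000).astype(np.float32))
for c,u in((p,"top"),(q,"scene")):
    w=cloud(c);im=c["image"].astype(int)
    blue=(im[...,2]>1.6*im[...,0])&(im[...,2]>80)
    m=blue&(abs(w[...,2]-.010)<.007)&(w[...,0]>.4)&(w[...,0]<.68)&(w[...,1]>0)&(w[...,1]<.35)
    print(u,"rack",fit(w[m][:,:2]))
    ply=(abs(w[...,2]-.220)<.008)&(w[...,0]>.4)&(w[...,0]<.8)&(w[...,1]<0)&(w[...,1]>-.4)
    print(u,"ply",fit(w[ply][:,:2]))
    m=(abs(w[...,2]-.012)<.005)&(w[...,0]>.4)&(w[...,0]<.62)&(w[...,1]<0)&(w[...,1]>-.36)
    print(u,"gray",fit(w[m][:,:2]),m.sum())
    # bar
    y=w[...,1]; 
    m=(w[...,2]>.1)&(w[...,2]<.13)&(w[...,0]>.5)&(w[...,0]<.62)&(y<-.04)&(y>-.33)
    P=w[m];print(u,"bar",fit(P[:,:2]),m.sum(),np.percentile(P[:,2],[50,90,98]))
    a=np.polyfit(P[:,1],P[:,0],1);print(a,np.degrees(np.arctan(a[0])))
E
```

```text
top rack ((546.6524047851562, 177.07769775390625), (149.829833984375, 258.04864501953125), 7.155591011047363)
top ply ((624.0614013671875, -171.80955505371094), (101.25675201416016, 272.4201354980469), 6.762413024902344)
top gray ((510.4349365234375, -181.60621643066406), (217.2094268798828, 356.6897888183594), 0.003153582802042365) 1679
top bar ((565.6720581054688, -178.97999572753906), (43.45163345336914, 257.64666748046875), 5.3981242179870605) 434 [0.1163 0.1208 0.1245]
[-0.1132  0.5414] -6.4572741999297385
scene rack ((545.9824829101562, 176.6366424560547), (149.43881225585938, 255.54495239257812), 7.124063491821289)
scene ply ((622.1937255859375, -172.56248474121094), (99.93412780761719, 269.59075927734375), 6.683409690856934)
scene gray ((500.64068603515625, -187.63961791992188), (97.38633728027344, 271.0338439941406), 10.04112434387207) 1566
scene bar ((553.866455078125, -182.52293395996094), (20.651140213012695, 258.6938171386719), 6.676156520843506) 500 [0.1159 0.1193 0.1241]
[-0.1166  0.5361] -6.652706556034491
```

```bash
cat >> h.py <<'E'
def frame(x,y,deg,z=0):
    T=np.eye(4);T[:3,:3]=R.from_euler("z",deg,degrees=True).as_matrix();T[:3,3]=[x,y,z];return T
import json,os
def load():
    d=json.load(open("fr.json"));return frame(*d["rack"]),frame(*d["stand"])
def go(F,pos,zx,ytool,st=None):
    """F frame, pos mm TCP in F, zx tool z dir in F, ytool tool y dir in F"""
    st=st or read_state()
    R0=R.from_rotvec(st["tcp_rot"]).as_matrix();p0=np.array(st["tool_pos"])
    z=F[:3,:3]@np.array(zx,float);z/=np.linalg.norm(z)
    y=F[:3,:3]@np.array(ytool,float);y-=z*(y@z);y/=np.linalg.norm(y)
    R1=np.c_[np.cross(y,z),y,z]
    p1=F[:3,:3]@(np.array(pos)/1000.)+F[:3,3]
    s=R0.T@(p1-p0)*100;r=R.from_matrix(R0.T@R1).as_rotvec()
    n=max(np.linalg.norm(s)/4.17,np.degrees(np.linalg.norm(r))/7.16)
    print("slide",np.round(s,2),"rot",np.round(r,3),"rows>=%.1f"%n)
def where(F,st=None):
    st=st or read_state()
    Ri=R.from_rotvec(st["tcp_rot"]).as_matrix();p=F[:3,:3].T@(np.array(st["tool_pos"])-F[:3,3])*1000
    print("t %.2f"%st["time"],"tcp mm",np.round(p,1),"x",np.round(F[:3,:3].T@Ri[:,0],3),"y",np.round(F[:3,:3].T@Ri[:,1],3),"z",np.round(F[:3,:3].T@Ri[:,2],3),"F",np.round(F[:3,:3].T@np.array(st["wrist_force"]),1),"w",round(st["width"],3),"q",np.round(st["q"],2))
E
echo '{"rack":[0.5513,0.1775,7.14],"stand":[0.5605,-0.1796,6.72]}' > fr.json
python3 - <<'E'
from h import *
K,S=load()
where(K);go(K,[-40,10,240],[0,0,-1],[0,1,0])
E
```

```text
t 2.35 tcp mm [-255.3  490.1  239.3] x [-0.885  0.465  0.   ] y [0.465 0.885 0.   ] z [-0.  0. -1.] F [-0.7  0.1  0.5] w 1.002 q [ 1.18  0.26  1.6   0.    1.27 -0.04]
slide [-41.38 -32.5   -0.07] rot [ 0.    -0.    -0.483] rows>=12.6
```

Request:
play_rows(slide=[[-4,-3,0],[-8,-6,0],[-12,-9.5,0],[-15.5,-12.2,0],[-19,-15,0],[-22.5,-17.8,0],[-26,-20.5,0],[-29.5,-23.2,0],[-33,-26,0],[-36.5,-28.7,0],[-39,-30.6,0],[-41.4,-32.5,0]], delta_rot=[[0,0,-0.04],[0,0,-0.08],[0,0,-0.12],[0,0,-0.16],[0,0,-0.2],[0,0,-0.24],[0,0,-0.28],[0,0,-0.32],[0,0,-0.36],[0,0,-0.4],[0,0,-0.44],[0,0,-0.483]], hand=0.35)

```text
time: 3.35
tool_pos: [0.4975, 0.203, 0.2397]
tcp_rot: [-0.198, 3.134, 0.001]
wrist_force: [1.0, -0.2, -0.6]
width: 0.35
```

```bash
python3 - <<'E'
from h import *
np.set_printoptions(precision=4,suppress=True)
K,S=load()
st=read_state();p=read_camera("wrist");where(K,st)
np.savez("w.npz",tool_pos=st["tool_pos"],tcp_rot=st["tcp_rot"],**p)
save(p,"w1",s=1.5)
w=cloud(p,st)
Ki=np.linalg.inv(K);l=(w@Ki[:3,:3].T+Ki[:3,3])*1000
im=p["image"].astype(int)
blue=(im[...,2]>1.6*im[...,0])&(im[...,2]>70)&(abs(l[...,2]-10)<7)&(abs(l[...,0])<110)&(abs(l[...,1])<160)
r=cv2.minAreaRect(l[blue][:,:2].astype(np.float32));print("rack rect in K",r,np.median(l[blue][:,2]))
cv2.imwrite("pics/z.png",np.clip(np.nan_to_num(l[...,2])*2,0,255).astype(np.uint8))
yel=(im[...,0]>140)&(im[...,1]>110)&(im[...,2]<90)&(l[...,2]>40)
n,lab,ss,c=cv2.connectedComponentsWithStats(yel.astype(np.uint8))
for i in range(1,n):
    if ss[i,4]>15: print("yel",c[i],ss[i,4],np.nanmean(l[lab==i],0),np.nanmin(l[lab==i],0),np.nanmax(l[lab==i],0))
E
```

```text
t 3.35 tcp mm [-50.2  32.  239.7] x [-1.    -0.002 -0.001] y [-0.002  1.     0.   ] z [ 0.001  0.    -1.   ] F [ 1.  -0.3 -0.6] w 0.35 q [ 0.34  0.    1.9   0.    1.24 -1.36]
rack rect in K ((-6.4922332763671875, 0.5416183471679688), (149.23532104492188, 255.7686004638672), 0.10491358488798141) 9.84980790744322
yel [130.8871 203.5   ] 62 [ -15.7469 -115.3989   73.5977] [ -21.6776 -123.4174   66.4052] [ -10.2047 -110.9043   81.5238]
yel [335.9714 203.7143] 35 [-16.3771 115.4774  75.1183] [-22.4648 112.2779  69.3991] [-11.7462 121.4374  81.6025]
yel [330.0526 226.7895] 19 [ 14.5509 112.5647  68.5485] [ 10.577  112.3232  62.6667] [ 18.3508 113.1425  74.8132]
yel [383.0789 269.1842] 38 [-62.2335  75.9808 281.4337] [-62.8021  71.149  276.9711] [-61.6185  79.0989 288.0183]
```

View pics/w1.png

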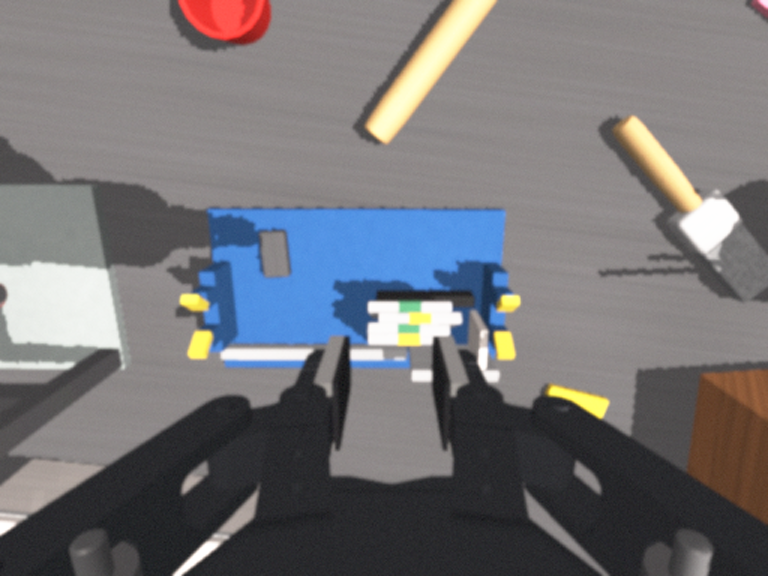

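The wrist view shows the rack with four plates at about (410,320) in the 1.5x picture and black lip behind them. The fence is at (478,335) and the offcut at (275,253). The offcut must stay put, and the other yellow things are only the guides and the bench squares.

```bash
echo '{"rack":[0.5503,0.1778,7.18],"stand":[0.5605,-0.1796,6.72]}' > fr.json
python3 - <<'E'
from h import *
K,S=load()
st=read_state();p=read_camera("wrist");where(K,st)
w=cloud(p,st)
Ki=np.linalg.inv(K);l=(w@Ki[:3,:3].T+Ki[:3,3])*1000
im=p["image"].astype(int)
blue=(im[...,2]>1.6*im[...,0])&(im[...,2]>70)&(abs(l[...,2]-10)<7)&(abs(l[...,0])<110)&(abs(l[...,1])<160)
r=cv2.minAreaRect(l[blue][:,:2].astype(np.float32));print("rack rect in K",r,np.median(l[blue][:,2]))
save(p,"w2",(200,160,370,290),4.5)
go(K,[-45,50,46],[0,0,-1],[0,1,0])
E
```

```text
t 3.40 tcp mm [-46.2  24.8 239.8] x [-1.     0.001 -0.004] y [ 0.001  1.    -0.006] z [ 0.004 -0.006 -1.   ] F [ 2.3 -4.7  0.7] w 0.35 q [ 0.33  0.    1.9  -0.01  1.24 -1.36]
rack rect in K ((-4.718544006347656, 0.1372222900390625), (255.92025756835938, 150.2698211669922), 89.8957290649414) 9.85741914820998
slide [-0.21  2.22 19.36] rot [-0.002  0.002 -0.007] rows>=4.7
```

View pics/w2.png

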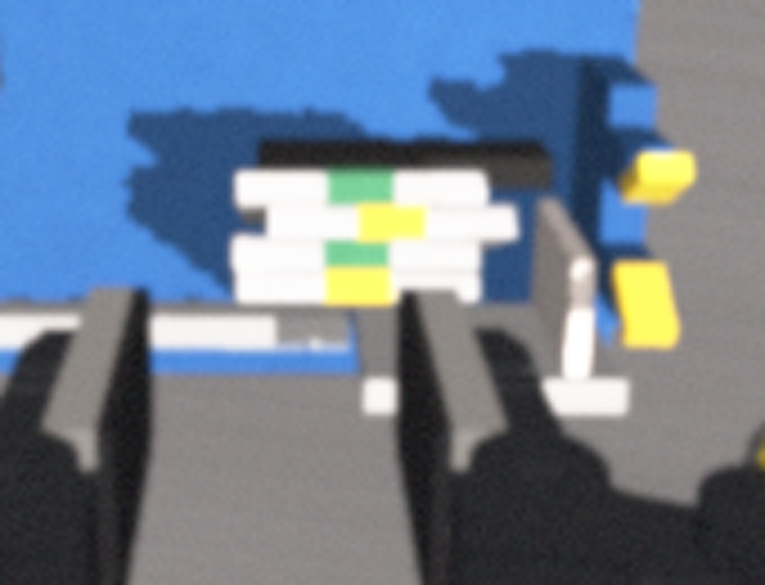

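Request:
play_rows(slide=[[-0.2,0.6,4],[-0.2,1.2,8],[-0.2,1.8,12],[-0.2,2.2,16],[-0.2,2.2,18.5],[-0.2,2.2,19.4],[-0.2,2.2,19.4],[-0.2,2.2,19.4],[-0.2,2.2,19.4]], delta_rot=[[0,0,0],[0,0,-0.007],[0,0,-0.007],[0,0,-0.007],[0,0,-0.007],[0,0,-0.007],[0,0,-0.007],[0,0,-0.007],[0,0,-0.007]])

```text
time: 4.2
tool_pos: [0.5013, 0.2226, 0.048]
tcp_rot: [-0.197, 3.129, -0.001]
wrist_force: [0.1, 0.5, 0.8]
width: 0.351
```

```bash
python3 - <<'E'
from h import *
K,S=load()
st=read_state();where(K,st);go(K,[-15,50,46],[0,0,-1],[0,1,0]);go(K,[2,50,46],[0,0,-1],[0,1,0])
p=read_camera("wrist");save(p,"w3",s=1.5)
E
```

```text
t 4.20 tcp mm [-43.   50.6  48. ] x [-1.    -0.    -0.006] y [-0.     1.    -0.001] z [ 0.006 -0.001 -1.   ] F [0.1 0.5 0.8] w 0.351 q [ 0.37  0.22  2.04 -0.    0.87 -1.32]
slide [-2.8  -0.06  0.22] rot [-0.001  0.006  0.   ] rows>=0.7
slide [-4.5  -0.06  0.23] rot [-0.001  0.006  0.   ] rows>=1.1
```

View pics/w3.png

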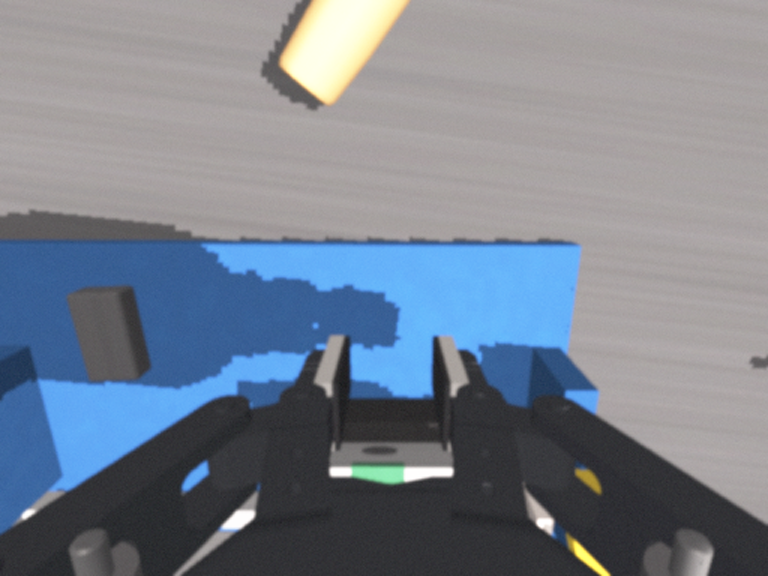

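The fingertips are in front of the leaning row, with the green tag at (378,472) between them. I'll push slowly toward the backstop.

Request:
play_rows(slide=[[-0.6,0,0.1],[-1.2,0,0.2],[-1.7,0,0.2],[-2.1,0,0.2],[-2.4,0,0.2],[-2.7,0,0.2],[-3.0,0,0.2],[-3.3,0,0.2],[-3.6,0,0.2],[-3.9,0,0.2],[-4.1,0,0.2],[-4.2,0,0.2]], delta_rot=[[0,0,0],[0,0,0],[0,0,0],[0,0,0],[0,0,0],[0,0,0],[0,0,0],[0,0,0],[0,0,0],[0,0,0],[0,0,0],[0,0,0]])

```text
time: 5.25
tool_pos: [0.5438, 0.2279, 0.0467]
tcp_rot: [-0.197, 3.128, -0.001]
wrist_force: [0.8, -0.1, -0.8]
width: 0.349
```

```bash
python3 - <<'E'
from h import *
K,S=load()
st=read_state();where(K,st);go(K,[2,50,46],[0,0,-1],[0,1,0])
p=read_camera("scene");save(p,"s3",(235,160,325,265),5.5)
E
```

```text
t 5.25 tcp mm [-0.1 50.6 46.7] x [-1.    -0.    -0.007] y [-0.     1.    -0.001] z [ 0.007 -0.001 -1.   ] F [ 0.7 -0.2 -0.8] w 0.349 q [ 0.36  0.29  1.96 -0.    0.89 -1.34]
slide [-0.21 -0.06  0.07] rot [-0.001  0.007  0.   ] rows>=0.1
```

View pics/s3.png

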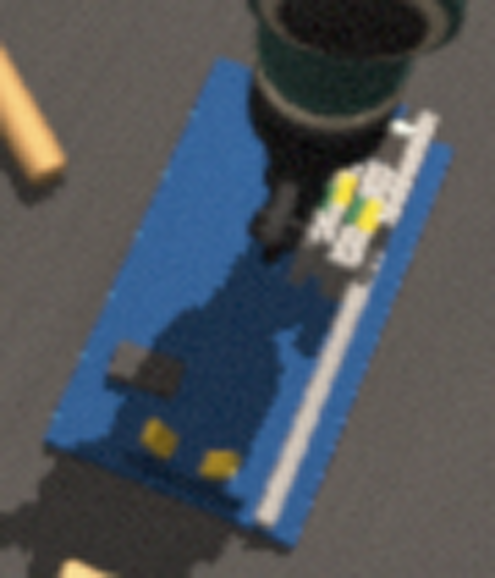

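The row is coming up and the force is still about zero, so I'll push in small steps until it builds.

Request:
play_rows(slide=[[-0.1,0,0],[-0.2,0,0],[-0.3,0,0],[-0.4,0,0]], delta_rot=[[0,0.004,0],[0,0.007,0],[0,0.007,0],[0,0.007,0]])

```text
time: 5.63
tool_pos: [0.5456, 0.2282, 0.0466]
tcp_rot: [0.196, -3.131, 0.002]
wrist_force: [-8.9, -1.3, 7.9]
width: 0.353
```

```bash
python3 - <<'E'
from h import *
K,S=load()
st=read_state();where(K,st)
p=read_camera("wrist");save(p,"w4",s=1.5)
p=read_camera("top");save(p,"t4",(205,145,295,210),8)
E
```

```text
t 5.63 tcp mm [ 1.7 50.6 46.6] x [-1.     0.     0.005] y [ 0.     1.    -0.001] z [-0.005 -0.001 -1.   ] F [-9.  -0.1  7.9] w 0.353 q [ 0.35  0.3   1.95 -0.    0.9  -1.34]
```

View pics/w4.png

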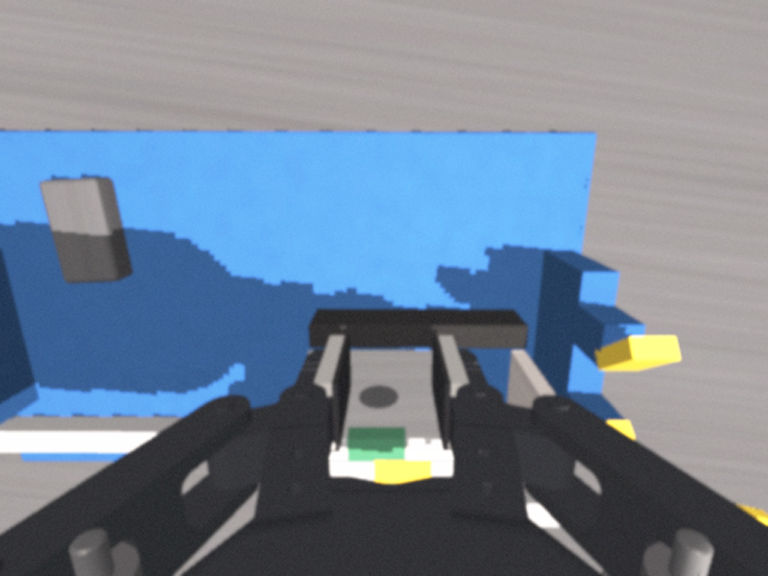

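View pics/t4.png

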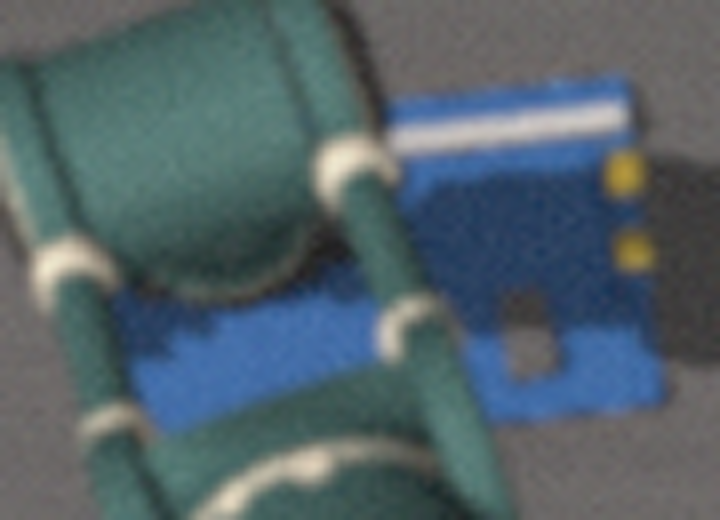

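Request:
play_rows(slide=[[-0.1,0,0],[-0.2,0,0],[-0.25,0,0],[-0.3,0,0],[-0.3,0,0]], delta_rot=[[0,0,0],[0,0,0],[0,0,0],[0,0,0],[0,0,0]])

```text
time: 6.15
tool_pos: [0.5456, 0.2281, 0.0464]
tcp_rot: [0.196, -3.124, 0.004]
wrist_force: [-10.8, -1.6, 9.0]
width: 0.351
```

```bash
python3 - <<'E'
from h import *
K,S=load()
st=read_state();where(K,st)
p=read_camera("scene");save(p,"s5",(235,160,325,265),5.5)
E
```

```text
t 6.15 tcp mm [ 1.7 50.5 46.4] x [-1.     0.     0.011] y [ 0.     1.    -0.002] z [-0.011 -0.002 -1.   ] F [-10.9  -0.2   9. ] w 0.351 q [ 0.35  0.3   1.94  0.    0.91 -1.34]
```

View pics/s5.png

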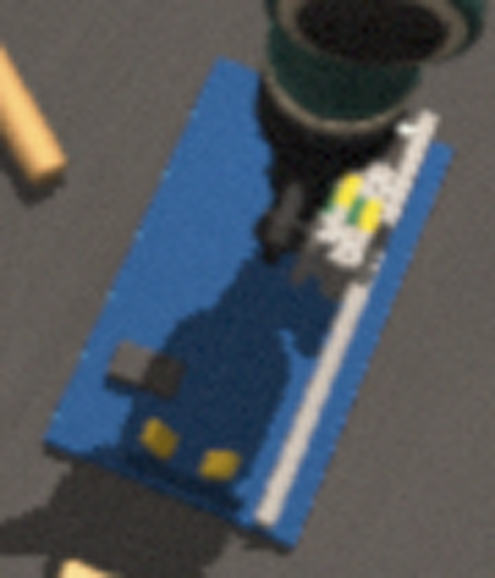

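Request:
play_rows(slide=[[-0.3,0,0],[-0.6,0,0],[-0.8,0,0],[-0.8,0,0],[-0.8,0,0]], delta_rot=[[0,0,0],[0,0,0],[0,0,0],[0,0,0],[0,0,0]])

```text
time: 6.62
tool_pos: [0.5461, 0.2281, 0.0458]
tcp_rot: [0.195, -3.108, 0.008]
wrist_force: [-21.9, -2.7, 18.6]
width: 0.348
```

```bash
python3 - <<'E'
from h import *
K,S=load()
st=read_state();where(K,st)
p=read_camera("wrist");w=cloud(p,st);Ki=np.linalg.inv(K);l=(w@Ki[:3,:3].T+Ki[:3,3])*1000
for v in range(228,330,4): print(v,[tuple(np.round(l[v,u]).astype(int)) if np.isfinite(l[v,u,0]) else None for u in (240,258,278)])
E
```

```text
t 6.62 tcp mm [ 2.1 50.4 45.8] x [-1.     0.     0.027] y [ 0.     1.    -0.003] z [-0.027 -0.003 -1.   ] F [-22.    0.1  18.6] w 0.348 q [ 0.35  0.31  1.93  0.    0.93 -1.35]
228 [(np.int64(-1), np.int64(37), np.int64(29)), (np.int64(-1), np.int64(47), np.int64(29)), (np.int64(-1), np.int64(59), np.int64(30))]
232 [(np.int64(2), np.int64(37), np.int64(28)), (np.int64(1), np.int64(47), np.int64(30)), (np.int64(1), np.int64(59), np.int64(30))]
236 [(np.int64(12), np.int64(35), np.int64(11)), (np.int64(12), np.int64(47), np.int64(12)), (np.int64(11), np.int64(60), np.int64(13))]
240 [(np.int64(12), np.int64(36), np.int64(17)), (np.int64(13), np.int64(47), np.int64(16)), (np.int64(12), np.int64(60), np.int64(18))]
244 [(np.int64(12), np.int64(36), np.int64(22)), (np.int64(12), np.int64(47), np.int64(22)), (np.int64(13), np.int64(60), np.int64(21))]
248 [(np.int64(13), np.int64(37), np.int64(28)), (np.int64(12), np.int64(47), np.int64(28)), (np.int64(12), np.int64(59), np.int64(28))]
252 [(np.int64(13), np.int64(37), np.int64(33)), (np.int64(13), np.int64(47), np.int64(32)), (np.int64(13
[... 1942 characters left out ...]
4(69))]
312 [(np.int64(24), np.int64(39), np.int64(69)), (np.int64(24), np.int64(48), np.int64(70)), (np.int64(24), np.int64(57), np.int64(70))]
316 [(np.int64(26), np.int64(39), np.int64(70)), (np.int64(26), np.int64(48), np.int64(70)), (np.int64(26), np.int64(57), np.int64(70))]
320 [(np.int64(-6), np.int64(43), np.int64(111)), (np.int64(29), np.int64(48), np.int64(69)), (np.int64(-6), np.int64(54), np.int64(112))]
324 [(np.int64(-7), np.int64(43), np.int64(115)), (np.int64(-6), np.int64(48), np.int64(113)), (np.int64(-6), np.int64(54), np.int64(113))]
328 [(np.int64(-7), np.int64(43), np.int64(116)), (np.int64(-7), np.int64(48), np.int64(116)), (np.int64(-7), np.int64(54), np.int64(115))]
```

All sampled points lie at x = 13 on the front face from z 11 to 70, with the tops at z = 70. The row is upright against the backstop and the rack frame is confirmed. I'll back off gently and raise the tool.

```bash
python3 - <<'E'
from h import *
K,S=load()
go(K,[-40,50,48],[0,0,-1],[0,1,0]);go(K,[-40,50,120],[0,0,-1],[0,1,0])
E
```

```text
slide [ 4.21 -0.04 -0.11] rot [-0.003 -0.027 -0.   ] rows>=1.0
slide [ 4.41 -0.07 -7.31] rot [-0.003 -0.027 -0.   ] rows>=2.0
```

Request:
play_rows(slide=[[-0.5,0,0],[-0.2,0,0],[0.1,0,0],[0.4,0,0],[1,0,0],[2,0,0],[3,0,0],[4.2,0,-0.1],[4.4,0,-4],[4.4,0,-7.3],[4.4,0,-7.3],[4.4,0,-7.3]], delta_rot=[[0,0,0],[0,0,0],[0,0,0],[0,0,0],[0,-0.02,0],[0,-0.027,0],[0,-0.027,0],[0,-0.027,0],[0,-0.027,0],[0,-0.027,0],[0,-0.027,0],[0,-0.027,0]], hand=0.35)

```text
time: 7.67
tool_pos: [0.5066, 0.224, 0.1232]
tcp_rot: [-0.196, 3.129, -0.002]
wrist_force: [0.9, 0.2, -0.3]
width: 0.351
```

```bash
python3 - <<'E'
from h import *
K,S=load()
st=read_state();where(K,st)
p=read_camera("wrist");save(p,"w6",s=1.5)
w=cloud(p,st);Ki=np.linalg.inv(K);l=(w@Ki[:3,:3].T+Ki[:3,3])*1000
m=(abs(l[...,2]-70)<3)&(l[...,0]>0)&(l[...,0]<45)&(l[...,1]<101)&(l[...,1]>0)
P=l[m]
for a in (13,21,29,37):
    q=P[(P[:,0]>a+2)&(P[:,0]<a+6)]
    if len(q): print(a,len(q),q[:,1].min(),q[:,1].max())
print(P.min(0),P.max(0))
go(K,[29,-35,100],[0,.17,-.985],[1,0,0])
E
```

```text
t 7.67 tcp mm [-37.6  51.3 123.2] x [-1.     0.    -0.006] y [ 0.     1.    -0.002] z [ 0.006 -0.002 -1.   ] F [ 0.9  0.1 -0.3] w 0.351 q [ 0.37  0.13  1.98 -0.    1.02 -1.32]
13 276 27.12476116267265 72.33402077196772
21 286 25.405974292471768 74.15217576688543
29 292 24.295640212051882 75.10925884962452
37 312 17.822663752797673 75.50795787391846
[11.060437   17.64493027 67.02132319] [44.97419945 75.50795787 71.95248463]
slide [-6.82 -8.58  2.16] rot [-0.134  0.138  1.566] rows>=12.6
```

View pics/w6.png

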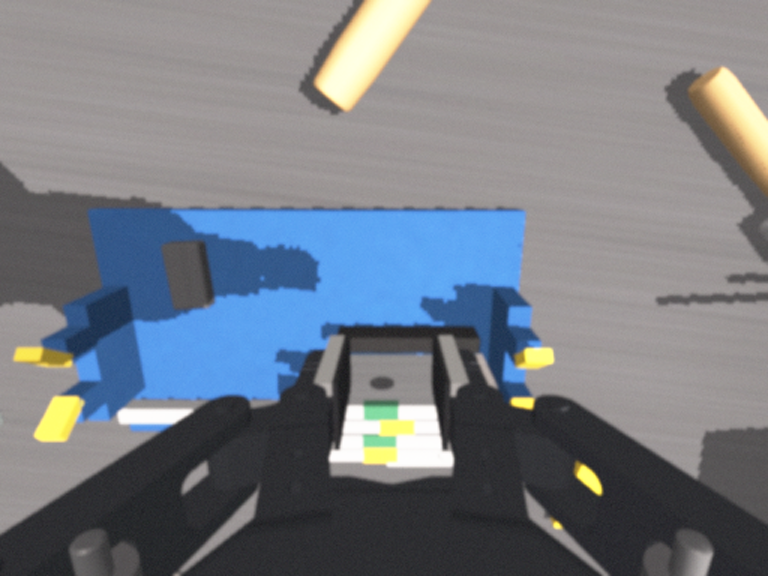

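The row stays upright on its own after I release it. Now the side-push pose, at a safe height first.

Request:
play_rows(slide=[[-0.6,-1.5,0],[-1.2,-3,0],[-1.8,-4.5,0],[-2.4,-6,0],[-3,-7,0],[-3.8,-8,0],[-4.5,-8.58,0.3],[-5.3,-8.58,0.7],[-6,-8.58,1.2],[-6.8,-8.58,2.1],[-6.82,-8.58,2.16],[-6.82,-8.58,2.16]], delta_rot=[[-0.01,0.01,0.12],[-0.02,0.02,0.24],[-0.03,0.03,0.36],[-0.04,0.04,0.48],[-0.05,0.05,0.6],[-0.06,0.06,0.72],[-0.07,0.07,0.84],[-0.08,0.085,0.96],[-0.09,0.095,1.08],[-0.1,0.105,1.2],[-0.115,0.115,1.32],[-0.12,0.125,1.44]], hand=0.07)

```text
time: 8.72
tool_pos: [0.5816, 0.1461, 0.0967]
tcp_rot: [-1.855, -2.378, -0.15]
wrist_force: [-0.5, 0.2, -0.2]
width: 0.07
```

```bash
python3 - <<'E'
from h import *
K,S=load()
st=read_state();where(K,st)
go(K,[29,-30,80],[0,.17,-.985],[1,0,0])
go(K,[29,-30,42],[0,.17,-.985],[1,0,0])
E
```

```text
t 8.72 tcp mm [ 27.1 -35.4  96.7] x [-0.119  0.981  0.156] y [0.993 0.12  0.003] z [-0.016  0.155 -0.988] F [-0.5  0.3 -0.2] w 0.07 q [ 0.12  0.26  1.9   0.18  1.01 -0.23]
slide [0.24 0.25 1.73] rot [-0.017  0.014  0.119] rows>=1.0
slide [-0.35  0.24  5.49] rot [-0.017  0.014  0.119] rows>=1.3
```

Request:
play_rows(slide=[[0.24,0.25,0],[0.24,0.25,0],[0,0.25,2],[-0.2,0.25,4],[-0.35,0.24,5.5],[-0.35,0.24,5.5],[-0.35,0.24,5.5]], delta_rot=[[-0.017,0.014,0.119],[-0.017,0.014,0.119],[-0.017,0.014,0.119],[-0.017,0.014,0.119],[-0.017,0.014,0.119],[-0.017,0.014,0.119],[-0.017,0.014,0.119]])

```text
time: 9.3
tool_pos: [0.5808, 0.1516, 0.0399]
tcp_rot: [-1.986, -2.257, -0.166]
wrist_force: [-1.0, 1.4, 1.1]
width: 0.069
```

```bash
python3 - <<'E'
from h import *
K,S=load()
st=read_state();where(K,st)
go(K,[29,10,42],[0,.17,-.985],[1,0,0])
go(K,[29,26,42],[0,.17,-.985],[1,0,0])
p=read_camera("wrist");save(p,"w7",s=1.5)
p=read_camera("scene");save(p,"s7",(235,160,325,265),5.5)
E
```

```text
t 9.30 tcp mm [ 27.  -29.9  39.9] x [-0.002  0.985  0.17 ] y [ 1.     0.002 -0.004] z [-0.004  0.17  -0.985] F [-0.8  1.5  1.1] w 0.069 q [ 0.12  0.32  1.94  0.22  0.9  -0.15]
slide [3.96 0.21 0.47] rot [-0.004  0.     0.002] rows>=1.0
slide [5.54 0.21 0.74] rot [-0.004  0.     0.002] rows>=1.3
```

View pics/s7.png

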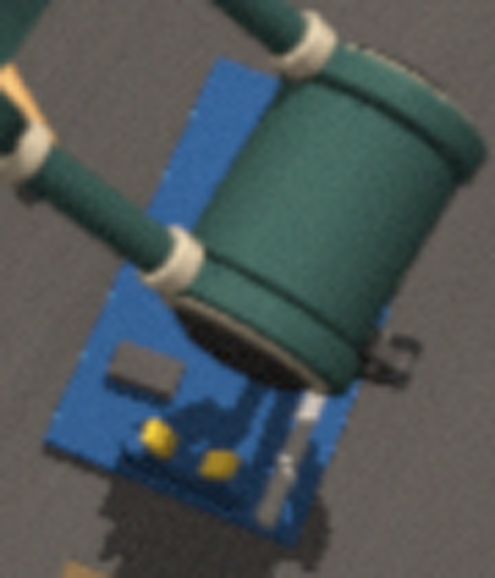

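View pics/w7.png

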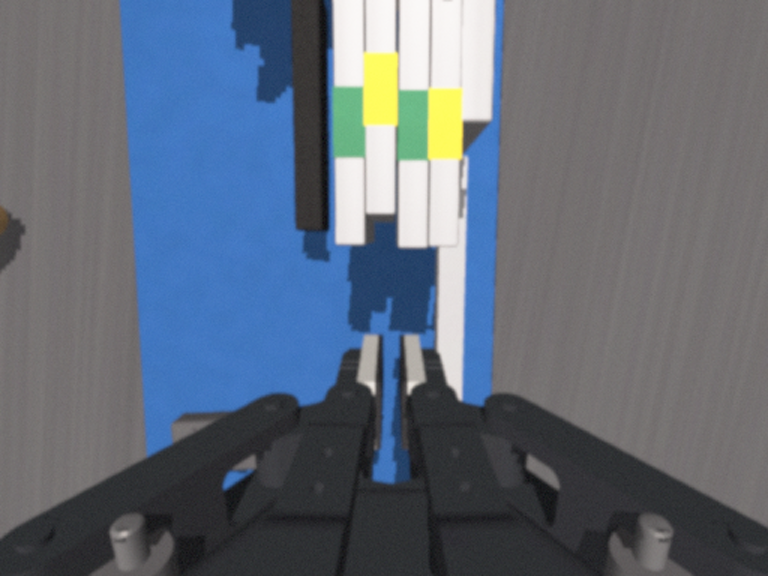

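The wrist view shows the four upright plates at columns 335-462, with their near ends at rows 213-247, and the fingertips at (392,340). I'll open the fingers slightly so they span all four plates, then push slowly.

Request:
play_rows(slide=[[1,0.21,0.1],[2,0.21,0.2],[2.9,0.21,0.3],[3.2,0.21,0.34],[3.5,0.21,0.4],[3.8,0.21,0.45],[4.1,0.21,0.5],[4.4,0.21,0.55],[4.7,0.21,0.6],[4.9,0.21,0.64],[5.1,0.21,0.67],[5.2,0.21,0.69]], delta_rot=[[0,0,0],[0,0,0],[0,0,0],[0,0,0],[0,0,0],[0,0,0],[0,0,0],[0,0,0],[0,0,0],[0,0,0],[0,0,0],[0,0,0]], hand=0.12)

```text
time: 10.4
tool_pos: [0.5798, 0.2028, 0.0451]
tcp_rot: [-1.99, -2.261, -0.172]
wrist_force: [0.2, -8.1, 5.6]
width: 0.121
```

```bash
python3 - <<'E'
from h import *
K,S=load()
st=read_state();where(K,st)
go(K,[29,26,42],[0,.17,-.985],[1,0,0])
p=read_camera("wrist");save(p,"w8",s=1.5)
E
```

```text
t 10.40 tcp mm [32.4 21.1 45.1] x [-0.003  0.986  0.168] y [1.    0.002 0.003] z [ 0.003  0.168 -0.986] F [-0.8 -8.1  5.6] w 0.121 q [ 0.2   0.33  1.92  0.22  0.89 -0.06]
slide [ 0.43 -0.34  0.39] rot [0.003 0.002 0.003] rows>=0.2
```

View pics/w8.png

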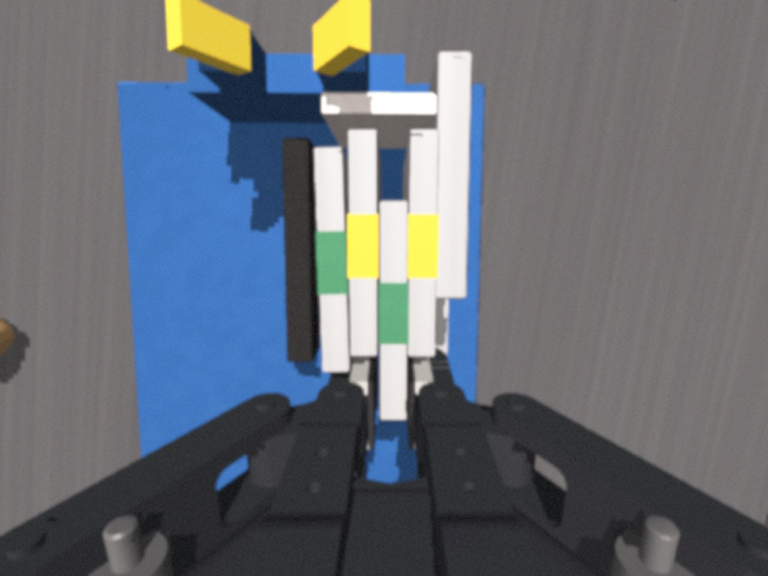

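Plate 3 (green tag at (393,312)) has slipped into the gap between the fingers, and plate 1 lags a little. I'll back out, shut the fingers and push with a solid tip.

Request:
play_rows(slide=[[-0.5,0,-0.1],[-1.2,0,-0.2],[-2.2,0,-0.35],[-3.2,0,-0.5],[-4.0,0,-0.4],[-4.4,0,-0.35],[-4.4,0,-0.35],[-4.4,0,-0.35]], delta_rot=[[0,0,0],[0,0,0],[0,0,0],[0,0,0],[0,0,0],[0,0,0],[0,0,0],[0,0,0]])

```text
time: 11.12
tool_pos: [0.5851, 0.1589, 0.0409]
tcp_rot: [-1.991, -2.26, -0.171]
wrist_force: [0.3, 0.1, 1.0]
width: 0.124
```

```bash
python3 - <<'E'
from h import *
K,S=load()
st=read_state();where(K,st)
for y in (-20,5,26):go(K,[33,y,42],[0,.17,-.985],[1,0,0])
p=read_camera("wrist");save(p,"w9",s=1.5)
E
```

```text
t 11.12 tcp mm [ 32.2 -23.1  40.9] x [-0.001  0.986  0.168] y [1.    0.001 0.002] z [ 0.002  0.168 -0.986] F [0.3 0.  1. ] w 0.124 q [ 0.13  0.33  1.93  0.22  0.89 -0.14]
slide [ 0.33  0.08 -0.06] rot [0.002 0.002 0.001] rows>=0.1
slide [2.79 0.08 0.36] rot [0.002 0.002 0.001] rows>=0.7
slide [4.86 0.08 0.72] rot [0.002 0.002 0.001] rows>=1.2
```

View pics/w9.png

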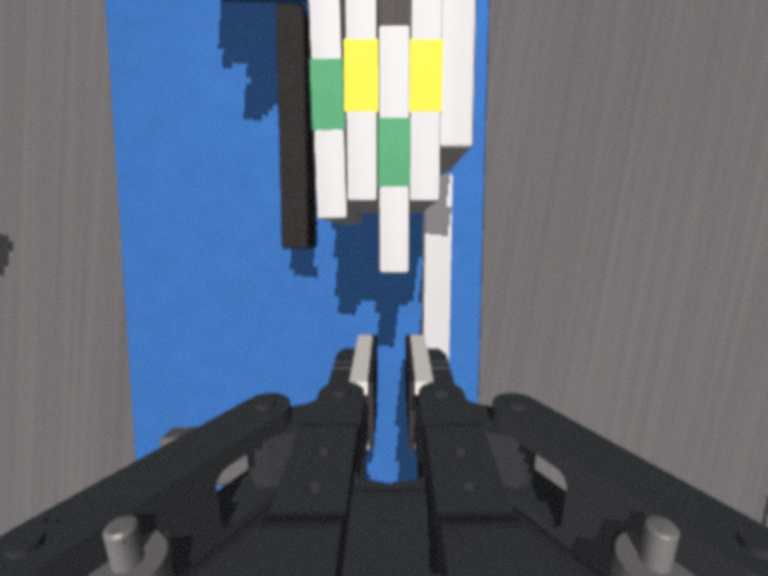

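Request:
play_rows(slide=[[0,0,0],[0,0,0],[1,0,0.1],[2,0,0.25],[2.4,0,0.3],[2.8,0,0.36],[3.2,0,0.43],[3.6,0,0.5],[3.9,0,0.55],[4.2,0,0.6],[4.4,0,0.64],[4.5,0,0.66]], delta_rot=[[0,0,0],[0,0,0],[0,0,0],[0,0,0],[0,0,0],[0,0,0],[0,0,0],[0,0,0],[0,0,0],[0,0,0],[0,0,0],[0,0,0]], hand=0)

```text
time: 12.17
tool_pos: [0.5798, 0.2035, 0.0422]
tcp_rot: [-1.99, -2.263, -0.171]
wrist_force: [1.7, -7.7, 2.9]
width: 0.003
```

```bash
python3 - <<'E'
from h import *
K,S=load()
st=read_state();where(K,st)
for y in (-20,5,26):go(K,[22,y,42],[0,.17,-.985],[1,0,0])
p=read_camera("wrist");save(p,"w10",s=1.5)
E
```

```text
t 12.17 tcp mm [32.5 21.8 42.2] x [-0.003  0.986  0.167] y [1.    0.002 0.003] z [ 0.003  0.167 -0.986] F [ 0.8 -7.9  2.9] w 0.003 q [ 0.2   0.33  1.93  0.22  0.88 -0.06]
slide [-4.12 -1.06 -0.68] rot [0.003 0.004 0.003] rows>=1.0
slide [-1.66 -1.05 -0.26] rot [0.003 0.004 0.003] rows>=0.5
slide [ 0.41 -1.05  0.09] rot [0.003 0.004 0.003] rows>=0.3
```

View pics/w10.png

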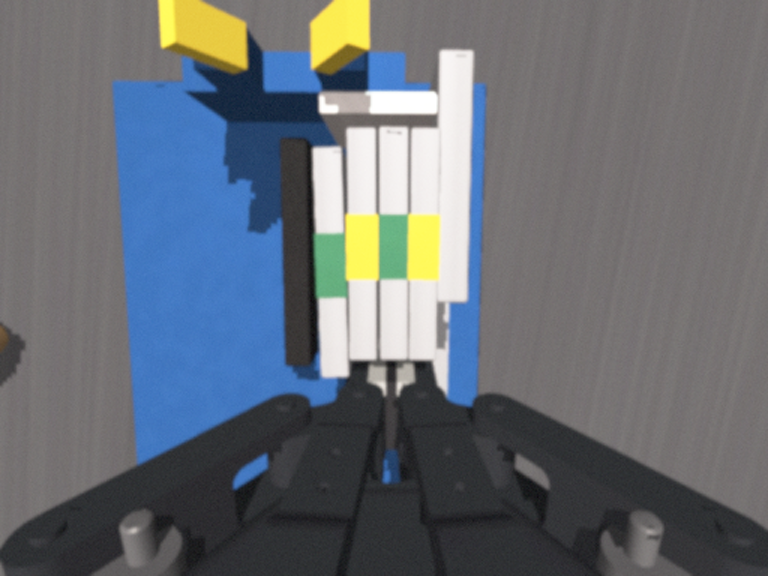

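Plates 2-4 are level now, and plate 1 lags by about 4 mm. I'll back off, shift to x≈21 and push plates 1-3 to the fence.

Request:
play_rows(slide=[[-0.6,0,-0.1],[-1.6,0,-0.2],[-1.7,-0.6,-0.26],[-1.7,-1.15,-0.26],[-1.2,-1.15,-0.2],[-0.8,-1.15,-0.1],[-0.4,-1.15,0],[-0.1,-1.15,0.05],[0.2,-1.15,0.1],[0.4,-1.15,0.1],[0.5,-1.15,0.1],[0.6,-1.15,0.1]], delta_rot=[[0,0,0],[0,0,0],[0,0,0],[0,0,0],[0,0,0],[0,0,0],[0,0,0],[0,0,0],[0,0,0],[0,0,0],[0,0,0],[0,0,0]])

```text
time: 13.22
tool_pos: [0.5675, 0.2077, 0.0418]
tcp_rot: [-1.99, -2.263, -0.169]
wrist_force: [2.0, -4.4, -0.3]
width: -0.001
```

```bash
python3 - <<'E'
from h import *
K,S=load()
st=read_state();where(K,st)
for y in (10,26):go(K,[36,y,42],[0,.17,-.985],[1,0,0])
p=read_camera("wrist");save(p,"w11",s=1.5)
E
```

```text
t 13.22 tcp mm [20.8 27.5 41.8] x [-0.003  0.986  0.166] y [1.    0.003 0.003] z [ 0.002  0.166 -0.986] F [ 1.5 -4.6 -0.3] w -0.001 q [ 0.22  0.31  1.95  0.22  0.87 -0.05]
slide [-1.73  1.52 -0.3 ] rot [0.002 0.004 0.003] rows>=0.6
slide [-0.15  1.52 -0.04] rot [0.002 0.004 0.003] rows>=0.4
```

View pics/w11.png

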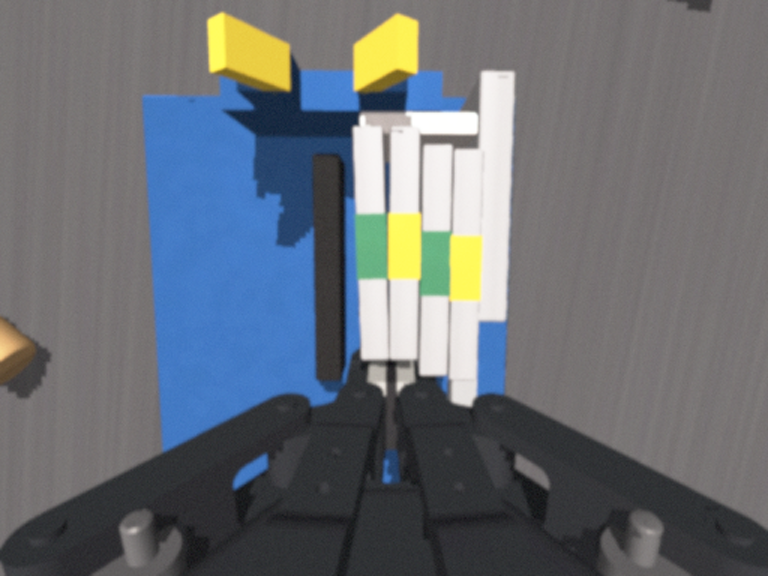

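Plates 1-2 are now at the fence, and plates 3-4 (columns 420-480) lag by about 4 mm. Next I'll push those.

Request:
play_rows(slide=[[-0.8,0,-0.1],[-1.8,0,-0.3],[-1.8,0.8,-0.3],[-1.8,1.5,-0.3],[-1.4,1.5,-0.2],[-1.0,1.5,-0.15],[-0.7,1.5,-0.1],[-0.4,1.5,-0.1],[-0.2,1.5,-0.05],[0,1.5,0],[0.1,1.5,0],[0.2,1.5,0]], delta_rot=[[0,0,0],[0,0,0],[0,0,0],[0,0,0],[0,0,0],[0,0,0],[0,0,0],[0,0,0],[0,0,0],[0,0,0],[0,0,0],[0,0,0]])

```text
time: 14.27
tool_pos: [0.582, 0.2102, 0.0418]
tcp_rot: [-1.99, -2.266, -0.166]
wrist_force: [1.8, -11.3, -0.6]
width: 0.002
```

```bash
python3 - <<'E'
from h import *
K,S=load()
st=read_state();where(K,st)
p=read_camera("wrist");save(p,"w12",s=1.5)
E
```

```text
t 14.27 tcp mm [35.5 28.2 41.8] x [-0.004  0.987  0.163] y [1.    0.004 0.003] z [ 0.002  0.163 -0.987] F [  0.3 -11.4  -0.6] w 0.002 q [ 0.22  0.34  1.92  0.21  0.88 -0.05]
```

View pics/w12.png

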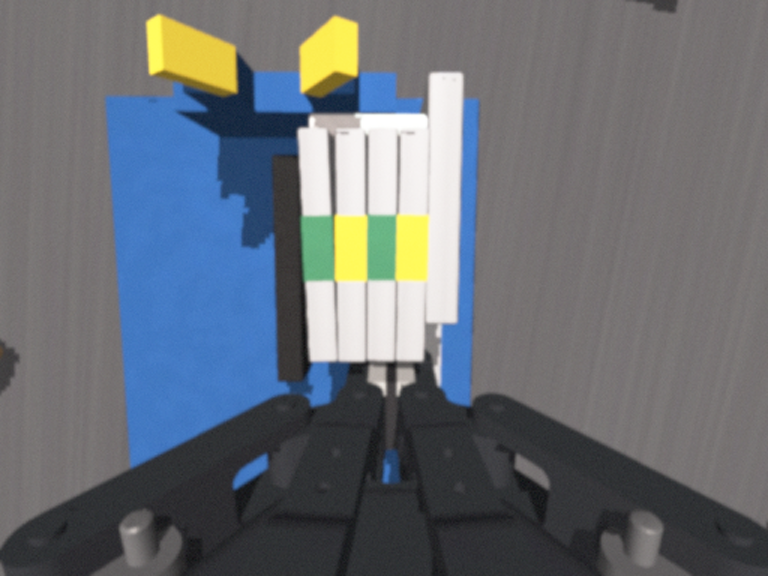

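Request:
play_rows(slide=[[0.2,0,0],[0.4,0,0],[0.5,0,0],[0.5,0,0]], delta_rot=[[0,0,0],[0,0,0],[0,0,0],[0,0,0]])

```text
time: 14.65
tool_pos: [0.582, 0.2103, 0.0419]
tcp_rot: [-1.992, -2.273, -0.159]
wrist_force: [3.4, -17.5, 0.0]
width: -0.003
```

```bash
python3 - <<'E'
from h import *
K,S=load()
st=read_state();where(K,st)
go(K,[21,26,42],[0,.17,-.985],[1,0,0])
E
```

```text
t 14.65 tcp mm [35.5 28.3 41.9] x [-0.006  0.988  0.155] y [1.    0.006 0.003] z [ 0.002  0.156 -0.988] F [  1.2 -17.8   0. ] w -0.003 q [ 0.22  0.34  1.92  0.2   0.88 -0.04]
slide [-0.22 -1.45 -0.05] rot [0.002 0.015 0.006] rows>=0.4
```

The position holds at 28.3 while the force rises to 18 N, so the rear plates are on the fence. Now the same at the front plates.

Request:
play_rows(slide=[[-0.3,0,0],[-0.8,0,-0.1],[-1.4,0,-0.1],[-1.4,-0.8,-0.1],[-1.4,-1.45,-0.1],[-1.0,-1.45,-0.1],[-0.6,-1.45,0],[-0.3,-1.45,0],[0,-1.45,0],[0.2,-1.45,0],[0.4,-1.45,0],[0.6,-1.45,0]], delta_rot=[[0,0.015,0],[0,0.015,0],[0,0.015,0],[0,0.015,0],[0,0.015,0],[0,0.015,0],[0,0.015,0],[0,0.015,0],[0,0.015,0],[0,0.015,0],[0,0.015,0],[0,0.015,0]])

```text
time: 15.65
tool_pos: [0.5676, 0.2088, 0.0419]
tcp_rot: [-1.984, -2.275, -0.164]
wrist_force: [3.5, -28.6, 1.2]
width: 0.001
```

```bash
python3 - <<'E'
from h import *
K,S=load()
st=read_state();where(K,st)
p=read_camera("wrist");save(p,"w13",s=1.5)
E
```

```text
t 15.65 tcp mm [21.1 28.6 41.9] x [-0.011  0.987  0.16 ] y [1.    0.011 0.004] z [ 0.002  0.16  -0.987] F [ -0.2 -28.8   1.2] w 0.001 q [ 0.22  0.31  1.95  0.21  0.87 -0.05]
```

View pics/w13.png

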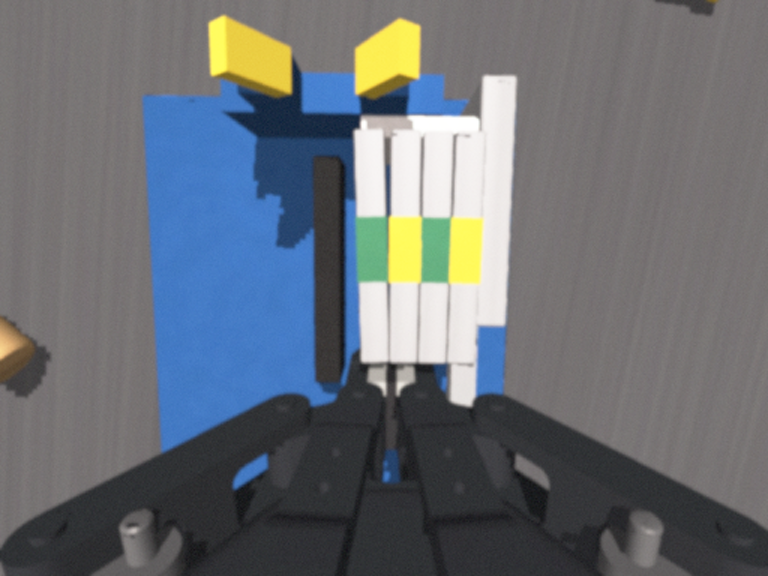

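All four plates are level and flush at 28 N. Plate 1 is slightly yawed, with a thin gap at its far end at (387,150). I'll back away and press the row once more against the backstop.

Request:
play_rows(slide=[[-0.3,0,0],[-0.8,0,-0.1],[-2,0,-0.3],[-4,0,-0.6],[-4,0,-4],[-4,0,-7.5],[-4,0,-8],[-4,0,-8]], delta_rot=[[0,0,0],[0,0,0],[0,0,0],[0,0,0],[0,0,0],[0,0,0],[0,0,0],[0,0,0]], hand=0.2)

```text
time: 16.37
tool_pos: [0.5777, 0.157, 0.1185]
tcp_rot: [-1.987, -2.278, -0.173]
wrist_force: [0.2, -0.3, 0.1]
width: 0.201
```

```bash
python3 - <<'E'
from h import *
K,S=load()
st=read_state();where(K,st)
go(K,[-45,74,125],[0,0,-1],[0,1,0])
p=read_camera("wrist");save(p,"w14",s=1.5)
E
```

```text
t 16.37 tcp mm [ 24.6 -24.1 118.5] x [-0.011  0.987  0.16 ] y [1.    0.01  0.011] z [ 0.01   0.161 -0.987] F [ 0.1 -0.3  0.1] w 0.201 q [ 0.13  0.21  1.91  0.19  1.02 -0.1 ]
slide [ 9.86 -6.85  0.87] rot [ 0.135 -0.118 -1.557] rows>=12.5
```

View pics/w14.png

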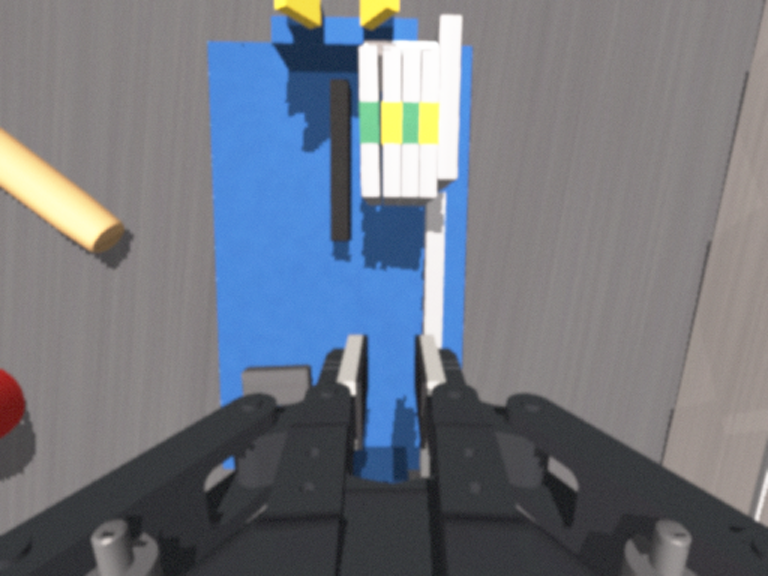

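Request:
play_rows(slide=[[0,-2,0],[0.5,-4,0],[1.5,-6,0.1],[3,-6.85,0.2],[4.5,-6.85,0.4],[6,-6.85,0.5],[7.5,-6.85,0.6],[9,-6.85,0.8],[9.86,-6.85,0.87],[9.86,-6.85,0.87],[9.86,-6.85,0.87],[9.86,-6.85,0.87]], delta_rot=[[0,0,-0.12],[0.02,-0.02,-0.24],[0.03,-0.03,-0.36],[0.04,-0.04,-0.48],[0.05,-0.05,-0.6],[0.06,-0.06,-0.72],[0.07,-0.06,-0.84],[0.08,-0.07,-0.96],[0.09,-0.08,-1.08],[0.1,-0.09,-1.2],[0.11,-0.1,-1.32],[0.125,-0.11,-1.44]])

```text
time: 17.42
tool_pos: [0.4927, 0.2456, 0.1206]
tcp_rot: [0.026, -3.125, -0.01]
wrist_force: [-0.7, 0.7, 1.0]
width: 0.202
```

```bash
python3 - <<'E'
from h import *
K,S=load()
st=read_state();where(K,st)
go(K,[-45,74,48],[0,0,-1],[0,1,0])
go(K,[-10,74,48],[0,0,-1],[0,1,0])
E
```

```text
t 17.42 tcp mm [-48.6  74.5 120.6] x [-0.994  0.109  0.017] y [0.109 0.994 0.006] z [-0.016  0.008 -1.   ] F [-0.6  0.8  1. ] w 0.202 q [ 0.41  0.14  1.98  0.01  1.03 -1.19]
slide [-0.49 -0.05  7.25] rot [ 0.007 -0.016 -0.109] rows>=1.7
slide [-3.97  0.33  7.2 ] rot [ 0.007 -0.016 -0.109] rows>=2.0
```

Request:
play_rows(slide=[[-0.49,-0.05,0],[-0.49,-0.05,3],[-0.49,-0.05,6],[-0.5,-0.05,7.2],[-1.5,0.05,7.2],[-2.8,0.2,7.2],[-3.9,0.33,7.2],[-4.3,0.37,7.2],[-4.6,0.4,7.2],[-4.8,0.42,7.2],[-5.0,0.44,7.2],[-5.2,0.46,7.2]], delta_rot=[[0,-0.016,-0.1],[0,-0.016,-0.109],[0.007,-0.016,-0.109],[0.007,-0.016,-0.109],[0.007,-0.016,-0.109],[0.007,-0.016,-0.109],[0.007,-0.016,-0.109],[0.007,-0.016,-0.109],[0.007,-0.016,-0.109],[0.007,-0.016,-0.109],[0.007,-0.016,-0.109],[0.007,-0.016,-0.109]])

```text
time: 18.42
tool_pos: [0.5427, 0.2514, 0.0479]
tcp_rot: [0.197, -3.133, -0.0]
wrist_force: [-5.9, -0.6, 5.3]
width: 0.199
```

```bash
python3 - <<'E'
from h import *
K,S=load()
st=read_state();where(K,st)
p=read_camera("wrist");save(p,"w15",s=1.5)
E
```

```text
t 18.42 tcp mm [ 1.6 74.  47.9] x [-1.    -0.     0.002] y [-0.  1.  0.] z [-0.002  0.    -1.   ] F [-6.   0.2  5.3] w 0.199 q [ 0.39  0.31  1.93  0.    0.9  -1.31]
```

View pics/w15.png

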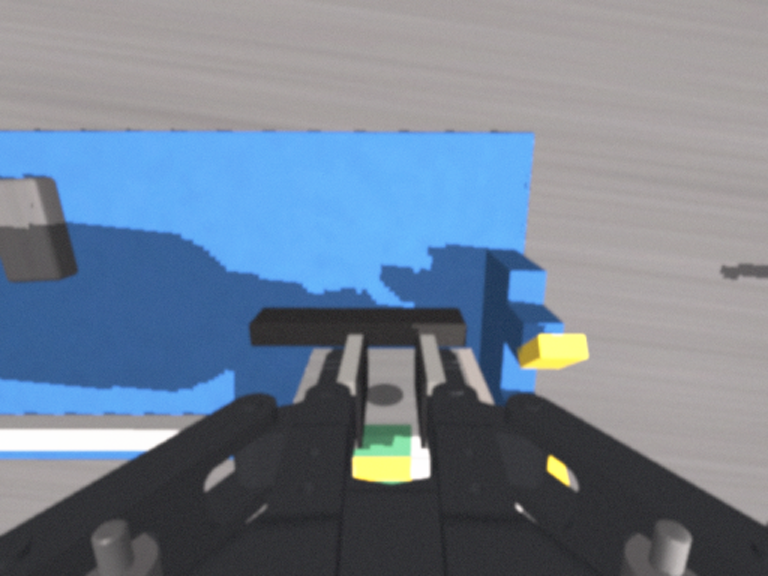

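Request:
play_rows(slide=[[-0.4,0,0],[-0.9,0,0],[-0.9,0,0],[-0.9,0,0],[-0.5,0,0],[-0.1,0,0],[0.4,0,0],[1.5,0,0],[3.5,0,0],[5,0,0],[5,0,-4],[5,0,-8]], delta_rot=[[0,0,0],[0,0,0],[0,0,0],[0,0,0],[0,0,0],[0,0,0],[0,0,0],[0,0,0],[0,0,0],[0,0,0],[0,0,0],[0,0,0]])

```text
time: 19.47
tool_pos: [0.4885, 0.2434, 0.125]
tcp_rot: [0.197, -3.124, 0.005]
wrist_force: [1.8, 0.3, 0.8]
width: 0.194
```

```bash
python3 - <<'E'
from h import *
K,S=load()
st=read_state();where(K,st)
go(K,[-60,0,200],[0,0,-1],[0,1,0])
E
```

```text
t 19.47 tcp mm [-53.2  72.8 125. ] x [-1.    -0.     0.011] y [-0.     1.    -0.002] z [-0.011 -0.002 -1.   ] F [1.8 0.1 0.8] w 0.194 q [ 0.42  0.13  1.99  0.    1.04 -1.28]
slide [ 0.77 -7.3  -7.48] rot [-0.002 -0.011  0.   ] rows>=2.5
```

Request:
play_rows(slide=[[0.5,-2.5,-3],[0.77,-5,-6],[0.77,-7.3,-7.5],[0.77,-7.3,-7.5],[0.77,-7.3,-7.5]], delta_rot=[[0,-0.01,0],[0,-0.01,0],[0,-0.01,0],[0,-0.01,0],[0,-0.01,0]], hand=0.5)

```text
time: 19.88
tool_pos: [0.4916, 0.1698, 0.2017]
tcp_rot: [-0.194, 3.133, -0.002]
wrist_force: [-0.4, 0.9, -1.5]
width: 0.501
```

```bash
python3 - <<'E'
from h import *
K,S=load()
st=read_state();where(K,st)
p=read_camera("wrist");save(p,"w16",(220,150,420,300),3.8)
w=cloud(p,st);Ki=np.linalg.inv(K);l=(w@Ki[:3,:3].T+Ki[:3,3])*1000
m=(abs(l[...,2]-70)<3)&(l[...,0]>0)&(l[...,0]<45)&(l[...,1]<112)&(l[...,1]>0)
P=l[m]
for a in (13,21,29,37):
    q=P[(P[:,0]>a+2)&(P[:,0]<a+6)]
    if len(q): print(a,len(q),np.round([q[:,1].min(),q[:,1].max()],1))
for y in (45,60,80,95):
    q=P[abs(P[:,1]-y)<3]; print(y,q[:,0].min(),q[:,0].max())
E
```

```text
t 19.88 tcp mm [-59.3  -0.6 201.7] x [-1.     0.002 -0.003] y [ 0.002  1.    -0.001] z [ 0.003 -0.002 -1.   ] F [-0.3  1.  -1.5] w 0.501 q [ 0.29 -0.    1.98 -0.    1.17 -1.41]
13 85 [ 78. 112.]
21 59 [ 38.4 101.1]
29 24 [ 37.8 101.5]
37 16 [ 38.  101.4]
45 41.942119959405886 43.71345707032981Traceback (most recent call last):
  File "<stdin>", line 12, in <module>
    return umr_minimum(a, axis, None, out, keepdims, initial, where)
ValueError: zero-size array to reduction operation minimum which has no identity
```

View pics/w16.png

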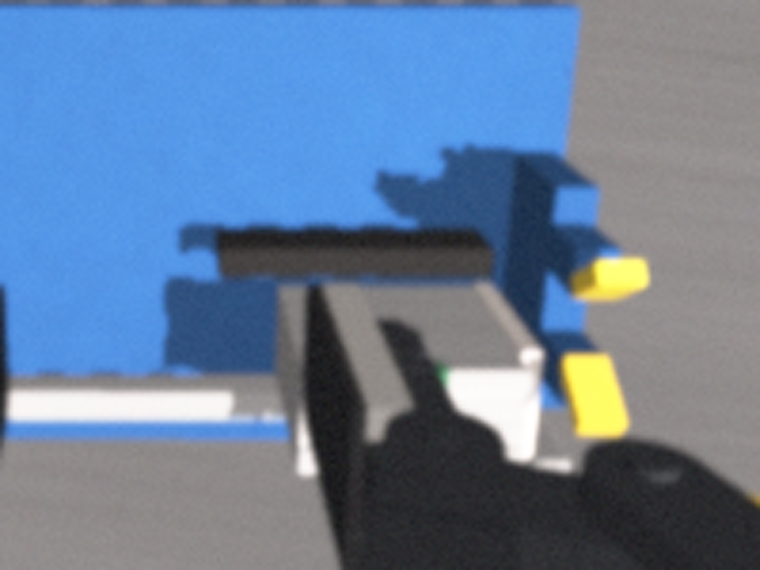

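The row spans y 38-101.5 and is flush with the fence at 102, front at the lip side. Next is the bar, so I'll compute the pre-grasp pose (40° tilt, jaws across the bar).

```bash
python3 - <<'E'
from h import *
K,S=load()
st=read_state();where(S,st)
go(S,[-90,0,220],[.643,0,-.766],[.766,0,.643])
go(S,[-63.7,0,185.8],[.643,0,-.766],[.766,0,.643])
E
```

```text
t 19.93 tcp mm [-28.5 355.6 200.2] x [-1.    -0.007  0.   ] y [-0.007  1.    -0.002] z [-0.    -0.002 -1.   ] F [-0.5 -0.2  0.7] w 0.502 q [ 0.29 -0.    1.98 -0.    1.17 -1.41]
slide [  6.4  -35.52  -1.92] rot [-0.547 -0.548  1.508] rows>=13.6
slide [  3.77 -35.53   1.5 ] rot [-0.547 -0.548  1.508] rows>=13.6
```

Request:
play_rows(slide=[[1,-2.5,-0.5],[2,-5,-1],[3,-8,-1.5],[4,-11,-1.9],[5,-14,-1.9],[6,-17,-1.9],[6.4,-20,-1.9],[6.4,-23,-1.9],[6.4,-26,-1.9],[6.4,-29,-1.9],[6.4,-32,-1.9],[6.4,-34,-1.9]], delta_rot=[[-0.04,-0.04,0.11],[-0.08,-0.08,0.22],[-0.12,-0.12,0.33],[-0.16,-0.16,0.44],[-0.2,-0.2,0.55],[-0.24,-0.24,0.66],[-0.28,-0.28,0.77],[-0.32,-0.32,0.88],[-0.36,-0.36,0.99],[-0.4,-0.4,1.1],[-0.44,-0.44,1.21],[-0.48,-0.48,1.32]])

```text
time: 20.93
tool_pos: [0.469, -0.1768, 0.2181]
tcp_rot: [1.553, 2.149, 0.646]
wrist_force: [0.2, -0.1, 1.3]
width: 0.504
```

```bash
python3 - <<'E'
from h import *
K,S=load()
st=read_state();where(S,st)
go(S,[-90,0,220],[.643,0,-.766],[.766,0,.643])
E
```

```text
t 20.93 tcp mm [-90.5  13.5 218.1] x [-0.182  0.982 -0.058] y [0.79  0.181 0.585] z [ 0.585  0.061 -0.809] F [ 0.2 -0.1  1.3] w 0.504 q [-0.75 -0.32  2.33  0.69  0.86 -1.46]
slide [-1.35 -0.09 -0.21] rot [-0.066 -0.067  0.18 ] rows>=1.6
```

Request:
play_rows(slide=[[-0.7,0,0],[-1.35,-0.1,-0.2],[-1.35,-0.1,-0.2],[-1.35,-0.1,-0.2],[-1.35,-0.1,-0.2]], delta_rot=[[-0.03,-0.03,0.09],[-0.066,-0.067,0.18],[-0.066,-0.067,0.18],[-0.066,-0.067,0.18],[-0.066,-0.067,0.18]])

```text
time: 21.35
tool_pos: [0.471, -0.1892, 0.219]
tcp_rot: [1.72, 1.939, 0.705]
wrist_force: [0.5, 0.1, 0.1]
width: 0.503
```

```bash
python3 - <<'E'
from h import *
K,S=load()
st=read_state();where(S,st)
p=read_camera("wrist");save(p,"w17",s=1.5)
np.savez("w.npz",tool_pos=st["tool_pos"],tcp_rot=st["tcp_rot"],**p)
w=cloud(p,st);Si=np.linalg.inv(S);l=(w@Si[:3,:3].T+Si[:3,3])*1000
im=p["image"].astype(int)
m=(l[...,2]>100)&(l[...,2]<122)&(abs(l[...,0])<12)&(abs(l[...,1])<140)
P=l[m];print(len(P),P.min(0),P.max(0))
for a in range(-130,131,20):
    q=P[abs(P[:,1]-a)<6]
    if len(q)>4: print(a,len(q),np.round(np.median(q,0),1),np.round(q[:,2].max(),1))
red=(im[...,0]>1.8*im[...,1])&(im[...,0]>90)&m&(im[...,1]<70)
n,lab,ss,c=cv2.connectedComponentsWithStats(red.astype(np.uint8))
for i in range(1,n):
    if ss[i,4]>10: print(c[i],ss[i,4],np.round(np.nanmedian(l[lab==i],0),1),l[lab==i][:,1].min(),l[lab==i][:,1].max())
E
```

```text
t 21.35 tcp mm [-90.   1. 219.] x [-0.003  1.     0.001] y [0.767 0.002 0.641] z [ 0.641  0.003 -0.767] F [0.5 0.  0.1] w 0.503 q [-0.78 -0.35  2.38  0.78  0.8  -1.37]
4107 [ -11.93475925 -133.59621603  100.27984662] [ 11.89578153 126.68793296 121.98553934]
-130 89 [  -6.4 -128.1  115.3] 118.2
-110 132 [  -6.4 -109.9  115.1] 117.6
-90 127 [ -6.3 -90.5 115.6] 117.8
-70 210 [ -4.8 -69.1 115.1] 121.9
-50 160 [ -6.1 -49.8 115. ] 118.4
-30 175 [ -6.3 -30.  114.8] 118.1
-10 176 [ -6.  -10.  115.2] 117.9
10 191 [ -5.8  10.1 115.1] 118.3
30 197 [ -6.2  29.9 115.4] 118.4
50 210 [ -6.2  50.3 115.3] 118.5
70 219 [ -5.4  70.1 115.8] 122.0
90 245 [ -5.7  90.1 115.2] 118.9
110 273 [ -6.1 109.9 115.3] 118.7
130 54 [ -5.6 125.1 115.5] 119.0
[258.05405405  47.2972973 ] 222 [ -7.1 120.  115.3] 114.27627350845972 125.860727356004
[258.10344828 291.94827586] 116 [  -6.8 -126.7  115.1] -133.59621602513687 -118.997649541833
```

View pics/w17.png

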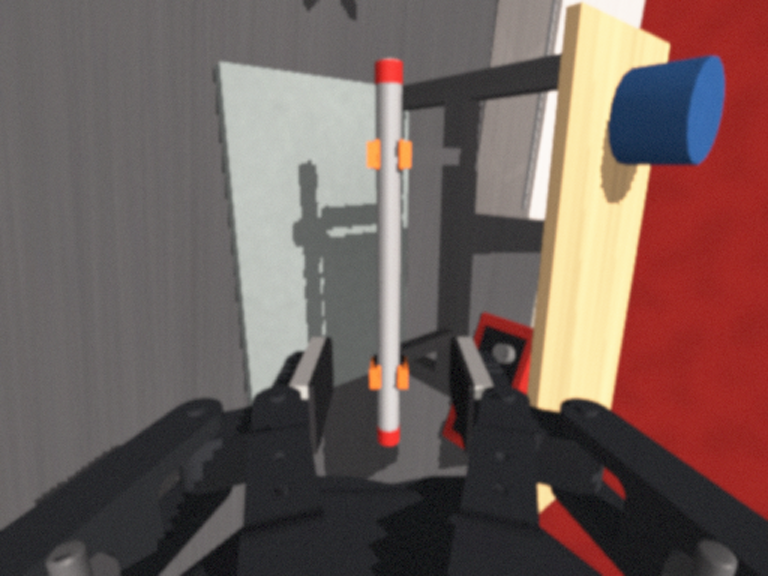

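The close-up shows the bar vertical at column 388 (1.5x), with red ends at rows 70 and 437 and orange clips at (390,155) and (390,377). This is the only bar. Its axis is at stand (-0.9, -3.3, 109), which matches the given 110 height. I'll approach along the mouth direction.

```bash
python3 - <<'E'
from h import *
K,S=load()
st=read_state();where(S,st)
d=np.load("w.npz");im=d["image"].astype(int)
for r in list(range(34,60,1))+list(range(280,302)): print(r,im[r,257:261].mean(0).round().astype(int),end=" ")
p={k:d[k] for k in d.files};s0=dict(tool_pos=d["tool_pos"],tcp_rot=d["tcp_rot"])
Si=np.linalg.inv(S)
# ray -> surface line plane
T=cam(p,s0)
for v in (38.5,39.5,40.5,295.5,296.5,297.5):
    r=T[:3,:3]@np.array([(259-p["cx"])/f(p),-(v-p["cy"])/f(p),-1]);o=Si[:3,:3]@T[:3,3]+Si[:3,3];r=Si[:3,:3]@r
    n=np.array([-.643,0,.766]);a=np.array([-6.,0,115.2])/1000
    t=((a-o)@n)/(r@n);print(v,np.round((o+r*t)*1000,1))
go(S,[-26,-3.3,139],[.643,0,-.766],[.766,0,.643])
go(S,[6.2,-3.3,100.7],[.643,0,-.766],[.766,0,.643])
E
```

```text
t 21.40 tcp mm [-89.7   0.7 219.5] x [-0.003  1.     0.   ] y [0.767 0.002 0.642] z [ 0.642  0.002 -0.767] F [-0.3 -0.6  0.4] w 0.499 q [-0.78 -0.35  2.38  0.78  0.8  -1.37]
34 [106 101 102] 35 [105 102 101] 36 [107 103 103] 37 [118 109 109] 38 [158 122 120] 39 [214 120 118] 40 [238  91  86] 41 [246  68  63] 42 [246  65  59] 43 [246  64  58] 44 [246  61  56] 45 [246  64  57] 46 [246  63  57] 47 [246  64  58] 48 [246  64  58] 49 [246  65  59] 50 [247  64  59] 51 [246  64  56] 52 [246  65  60] 53 [244  75  70] 54 [235 109 106] 55 [216 154 153] 56 [208 189 188] 57 [210 202 201] 58 [209 203 201] 59 [209 203 202] 280 [215 210 207] 281 [216 210 208] 282 [216 211 208] 283 [215 209 206] 284 [216 209 207] 285 [215 204 203] 286 [217 190 188] 287 [226 154 152] 288 [237 102  98] 289 [242  62  58] 290 [243  55  50] 291 [243  56  49] 292 [243  55  50] 293 [243  55  49] 294 [242  55  49] 295 [238  54  48] 296 [219  54  50] 297 [160  53  52] 298 [97 54 54] 299 [62 54 55] 300 [56 55 54] 301 [55 54 54] 38.5 [ -5.7 126.8 115.5]
39.5 [ -5.7 126.  115.5]
40.5 [ -5.7 125.2 115.5]
295.5 [  -5.7 -130.8  115.4]
296.5 [  -5.7 -132.1  115.4]
297.5 [  -5.7 -133.4  115.4]
slide [-0.42 -0.28 10.26] rot [-0.002 -0.002  0.002] rows>=2.5
slide [-0.43 -0.27 15.27] rot [-0.002 -0.002  0.002] rows>=3.7
```

Request:
play_rows(slide=[[-0.2,-0.2,3],[-0.4,-0.28,6],[-0.43,-0.28,9],[-0.43,-0.28,11],[-0.43,-0.28,12.5],[-0.43,-0.27,13.7],[-0.43,-0.27,14.7],[-0.43,-0.27,15.3],[-0.43,-0.27,15.3],[-0.43,-0.27,15.3]], delta_rot=[[0,0,0],[0,0,0],[0,0,0],[0,0,0],[0,0,0],[0,0,0],[0,0,0],[0,0,0],[0,0,0],[0,0,0]])

```text
time: 22.23
tool_pos: [0.5677, -0.1816, 0.1004]
tcp_rot: [1.718, 1.94, 0.705]
wrist_force: [0.4, -1.1, -0.7]
width: 0.497
```

```bash
python3 - <<'E'
from h import *
K,S=load()
st=read_state();where(S,st)
go(S,[6.2,-3.1,100.7],[.643,0,-.766],[.766,0,.643])
p=read_camera("wrist");save(p,"w18",s=1.5)
E
```

```text
t 22.23 tcp mm [  6.9  -2.8 100.4] x [-0.004  1.     0.001] y [0.767 0.003 0.642] z [ 0.642  0.003 -0.767] F [ 0.3 -1.2 -0.7] w 0.497 q [-0.6   0.02  2.34  1.13  0.48 -1.67]
slide [-0.03 -0.03 -0.07] rot [-0.002 -0.003  0.003] rows>=0.0
```

View pics/w18.png

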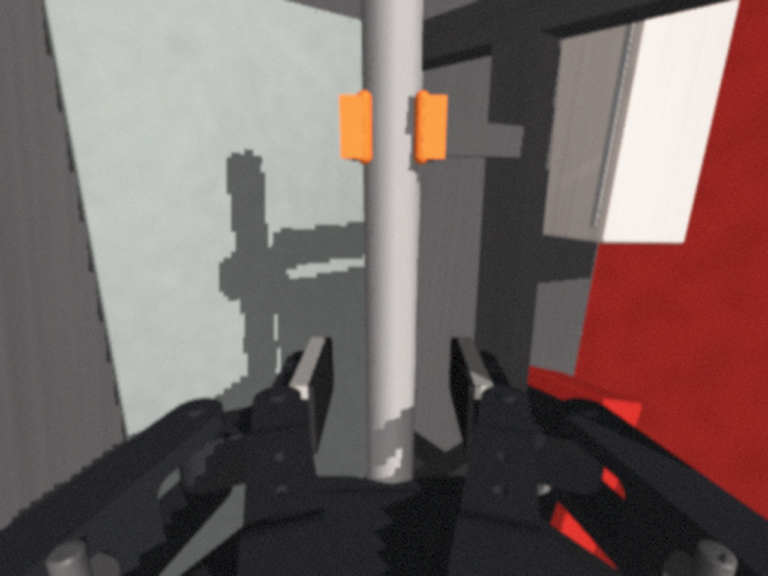

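The bar runs centred between the open pads at column 391. I'll close on it.

Request:
play_rows(slide=[[0,0,0],[0,0,0],[0,0,0],[0,0,0],[0,0,0],[0,0,0],[0,0,0]], delta_rot=[[0,0,0],[0,0,0],[0,0,0],[0,0,0],[0,0,0],[0,0,0],[0,0,0]], hand=0, force=80)

```text
time: 22.87
tool_pos: [0.5675, -0.1822, 0.1017]
tcp_rot: [1.717, 1.938, 0.705]
wrist_force: [-6.8, 0.4, 5.3]
width: 0.162
```

```bash
python3 - <<'E'
from h import *
K,S=load()
st=read_state();where(S,st)
E
```

```text
t 22.87 tcp mm [  6.6  -3.4 101.7] x [-0.004  1.    -0.001] y [0.766 0.003 0.643] z [ 0.643  0.002 -0.766] F [-6.7  1.2  5.3] w 0.162 q [-0.6   0.02  2.34  1.13  0.49 -1.67]
```

Gripped at width 0.16. Now I'll pull it straight out along the mouth.

Request:
play_rows(slide=[[0,0,-0.3],[0,0,-0.7],[0,0,-1.1],[0,0,-1.5],[0,0,-2],[0,0,-2.6],[0,0,-3.5],[0,0,-4.5],[0,0,-6],[0,0,-8],[0,0,-10],[0,0,-10]], delta_rot=[[0,0,0],[0,0,0],[0,0,0],[0,0,0],[0,0,0],[0,0,0],[0,0,0],[0,0,0],[0,0,0],[0,0,0],[0,0,0],[0,0,0]])

```text
time: 23.87
tool_pos: [0.5032, -0.191, 0.1813]
tcp_rot: [1.714, 1.936, 0.703]
wrist_force: [0.0, -0.5, -2.7]
width: 0.165
```

```bash
python3 - <<'E'
from h import *
K,S=load()
st=read_state();where(S,st);where(K,st)
p=read_camera("wrist");save(p,"w19",s=1.5)
go(K,[1,0,190],[0,0,-1],[1,0,0])
E
```

```text
t 23.87 tcp mm [-58.3  -4.6 181.3] x [-0.003  1.    -0.004] y [0.764 0.005 0.645] z [ 0.645 -0.002 -0.764] F [-0.  -0.5 -2.7] w 0.165 q [-0.72 -0.23  2.38  0.87  0.68 -1.45]
t 23.87 tcp mm [ -92.9 -360.   181.3] x [ 0.005  1.    -0.004] y [ 0.764 -0.001  0.645] z [ 0.645 -0.007 -0.764] F [-0.  -0.5 -2.7] w 0.165 q [-0.72 -0.23  2.38  0.87  0.68 -1.45]
slide [36.05  7.72  5.04] rot [ 0.7    0.006 -0.004] rows>=8.9
```

View pics/w19.png

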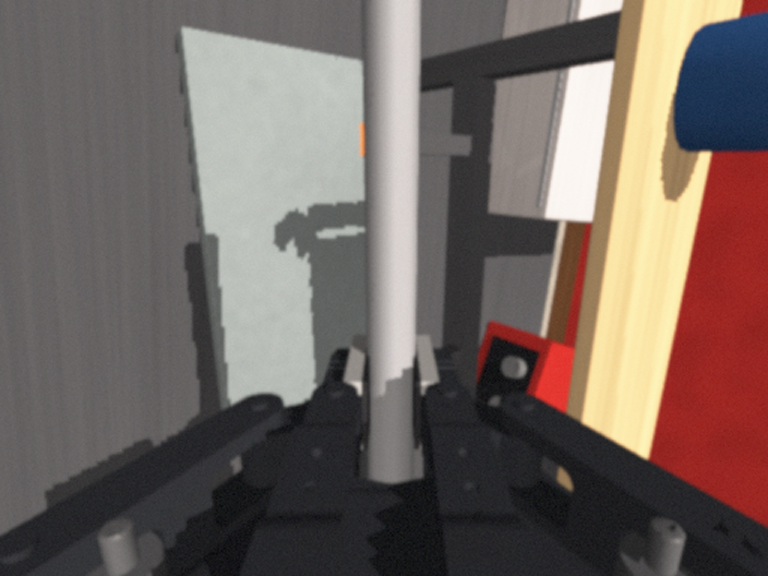

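The bar is free and held. I'll carry it sideways first, then turn it upright over the rack.

Request:
play_rows(slide=[[2,0,0],[5,0,0],[8.5,0,0],[12,0,0],[15.5,0,0],[19,0,0],[22.5,1,0.7],[26,2.2,1.5],[29,3.5,2.3],[32,5,3.3],[34.5,6.5,4.2],[36,7.7,5]], delta_rot=[[0,0,0],[0,0,0],[0,0,0],[0,0,0],[0,0,0],[0.08,0,0],[0.18,0,0],[0.28,0,0],[0.39,0,0],[0.5,0,0],[0.6,0,0],[0.7,0,0]])

```text
time: 24.92
tool_pos: [0.5455, 0.1717, 0.1896]
tcp_rot: [2.054, 2.321, 0.064]
wrist_force: [2.1, -1.0, -0.9]
width: 0.155
```

```bash
python3 - <<'E'
from h import *
K,S=load()
st=read_state();where(K,st)
go(K,[1,0,150],[0,0,-1],[1,0,0])
E
```

```text
t 24.92 tcp mm [ -5.5  -5.4 189.6] x [ 0.003  1.    -0.004] y [ 0.998 -0.003  0.059] z [ 0.059 -0.004 -0.998] F [ 2.  -1.2 -0.9] w 0.155 q [ 0.27  0.07  1.92 -0.01  1.09  0.15]
slide [0.56 0.41 3.98] rot [ 0.059  0.004 -0.003] rows>=1.0
```

Request:
play_rows(slide=[[0.5,0.4,1.5],[0.56,0.41,3],[0.56,0.41,4],[0.56,0.41,4],[0.56,0.41,4]], delta_rot=[[0.059,0.004,0],[0.059,0.004,0],[0.059,0.004,0],[0.059,0.004,0],[0.059,0.004,0]])

```text
time: 25.33
tool_pos: [0.5493, 0.1772, 0.1478]
tcp_rot: [-2.08, -2.351, 0.006]
wrist_force: [0.1, -0.1, -2.2]
width: 0.156
```

```bash
cat > meas.py <<'E'
from h import *
K,S=load()
import sys
n=sys.argv[1]
st=read_state();where(K,st)
Ki=np.linalg.inv(K)
p=read_camera("wrist");save(p,n+"w",s=1.5)
w=cloud(p,st);l=(w@Ki[:3,:3].T+Ki[:3,3])*1000
z=st["tool_pos"][2]*1000
m=(abs(l[...,2]-(z+15))<14)&(abs(l[...,0]-1)<14)&(l[...,1]>-15)
m&= (l[...,1]>20)
P=l[m]
for a in range(30,131,20):
    q=P[abs(P[:,1]-a)<6]
    if len(q)>4: print("bar y",a,len(q),"x mid",np.round((q[:,0].min()+q[:,0].max())/2,1),"ztop",np.round(np.percentile(q[:,2],95),1))
print("bar end y", l[m][:,1].max() if m.any() else None)
im=p["image"].astype(int)
q=read_camera("scene");save(q,n+"s",(220,150,340,270),5)
for (c,s0,nm) in ((q,None,"scene"),):
    ww=cloud(c);ll=(ww@Ki[:3,:3].T+Ki[:3,3])*1000;ii=c["image"].astype(int)
    red=(ii[...,0]>1.7*ii[...,1])&(ii[...,0]>90)&(ll[...,2]>30)&(abs(ll[...,0])<40)&(abs(ll[...,1])<160)
    nn,lab,ss,cc=cv2.connectedComponentsWithStats(red.astype(np.uint8))
    for i in range(1,nn):
        if ss[i,4]>3: print(nm,"red",np.round(cc[i],1),ss[i,4],np.round(np.nanmedian(ll[lab==i],0),1),np.round(np.nanmin(ll[lab==i],0),1),np.round(np.nanmax(ll[lab==i],0),1))
E
python3 meas.py a
```

```text
t 25.33 tcp mm [ -1.1  -0.4 147.8] x [ 0.003  1.    -0.   ] y [ 1.    -0.003 -0.005] z [-0.005 -0.    -1.   ] F [ 0.1 -0.1 -2.2] w 0.156 q [0.27 0.16 1.91 0.   1.08 0.15]
bar y 30 885 x mid -0.9 ztop 165.1
bar y 50 987 x mid -1.2 ztop 164.3
bar y 70 1116 x mid -1.1 ztop 163.5
bar y 90 1256 x mid -0.9 ztop 162.5
bar y 110 376 x mid -1.0 ztop 161.8
bar end y 108.68585418834603
scene red [269.3 233.4] 24 [  -1.3 -123.1  172. ] [  -7.7 -129.2  167.4] [   4.4 -116.   175.8]
```

View pics/aw.png

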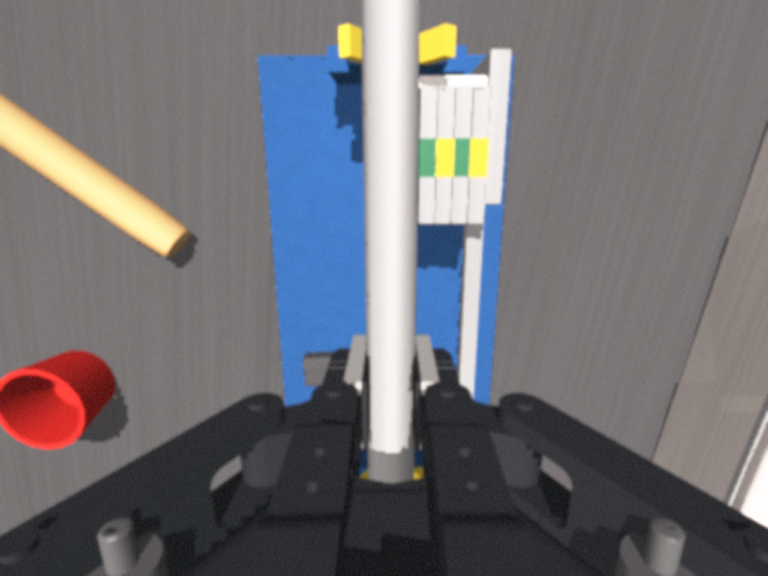

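View pics/as.png

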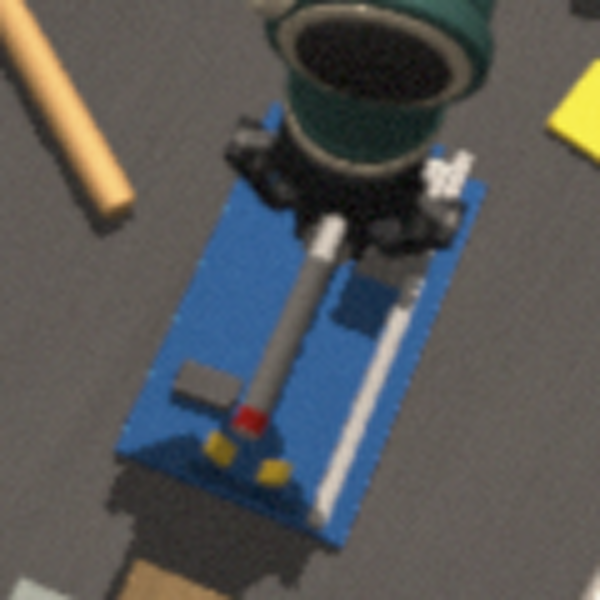

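The bar is held over the rack at x -1.0, y≈0. It has pivoted about 2.4° in the pads, with the +y end low: its top is at z 165 at y 30 and 162 at y 110. I'll level it with a turn about tool y before lowering.

```bash
python3 - <<'E'
from h import *
K,S=load()
a=.042
go(K,[1,-0.1,100],[0,np.sin(a),-np.cos(a)],[1,0,0])
E
```

```text
slide [0.04 0.07 5.03] rot [ 0.     0.042 -0.004] rows>=1.2
```

Request:
play_rows(slide=[[0,0.07,1.5],[0,0.07,3],[0.04,0.07,4.2],[0.04,0.07,5],[0.04,0.07,5],[0.04,0.07,5]], delta_rot=[[0,0.02,0],[0,0.042,-0.004],[0,0.042,-0.004],[0,0.042,-0.004],[0,0.042,-0.004],[0,0.042,-0.004]])

```text
time: 25.93
tool_pos: [0.551, 0.1777, 0.1003]
tcp_rot: [-2.057, -2.332, -0.043]
wrist_force: [-0.0, 0.1, -1.7]
width: 0.162
```

```bash
python3 meas.py b; python3 - <<'E'
from h import *
K,S=load()
a=.042
for z in (70,50,44.5): go(K,[1,-0.3,z],[0,np.sin(a),-np.cos(a)],[1,0,0])
E
```

```text
t 25.93 tcp mm [  0.7  -0.2 100.3] x [0.    0.999 0.042] y [ 1. -0. -0.] z [-0.     0.042 -0.999] F [-0.   0.1 -1.7] w 0.162 q [0.24 0.21 1.95 0.05 0.98 0.09]
bar y 30 883 x mid 0.7 ztop 119.0
bar y 50 990 x mid 0.4 ztop 119.0
bar y 70 1113 x mid 0.5 ztop 119.0
bar y 90 1255 x mid 0.5 ztop 118.9
bar y 110 329 x mid 0.5 ztop 118.8
bar end y 107.95992065547632
scene red [269. 239.] 22 [   0.7 -123.8  118.9] [  -6.8 -128.5  108.4] [   7.4 -117.2  122.5]
slide [-0.17 -0.08  3.13] rot [ 0.002 -0.     0.   ] rows>=0.8
slide [-0.25 -0.09  5.12] rot [ 0.002 -0.     0.   ] rows>=1.2
slide [-0.28 -0.09  5.67] rot [ 0.002 -0.     0.   ] rows>=1.4
```

View pics/bw.png

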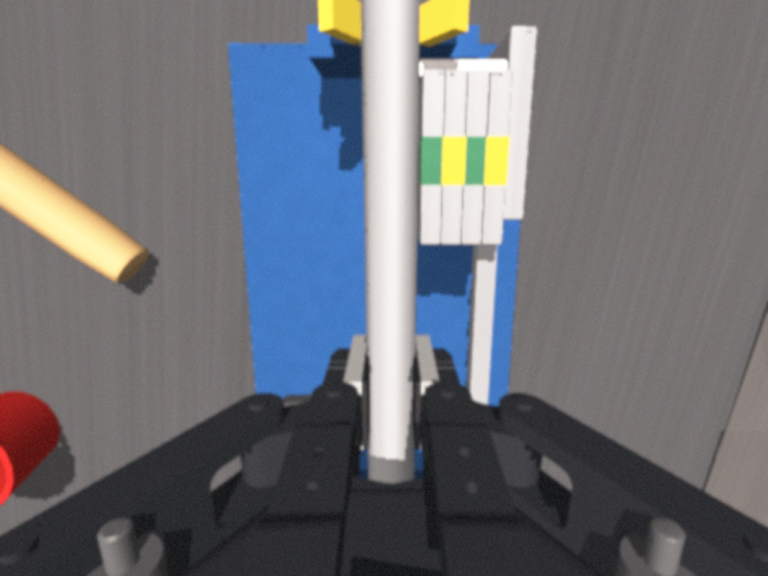

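View pics/bs.png

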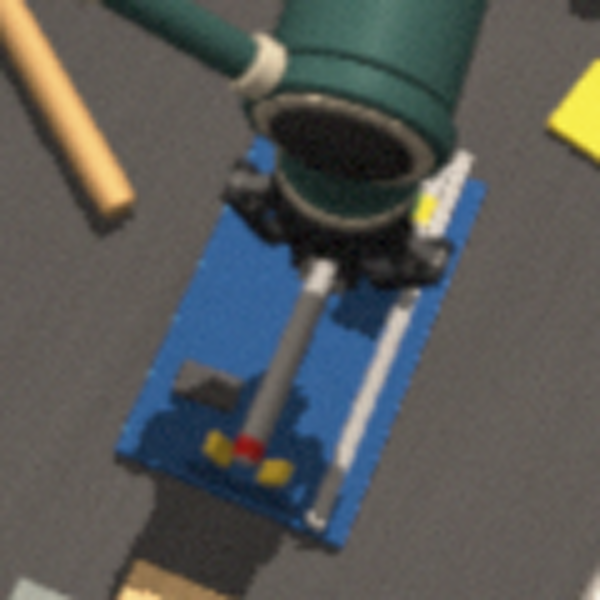

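The bar is level to 0.2 mm across the samples at x≈0.5 and sits between the yellow guides. I'll lower it.

Request:
play_rows(slide=[[0,0.04,0.8],[0,0.06,1.6],[-0.1,0.06,2.4],[-0.15,0.06,3.1],[-0.2,0.06,3.6],[-0.2,0.06,4.1],[-0.22,0.06,4.6],[-0.24,0.06,5.0],[-0.24,0.06,5.2],[-0.24,0.06,5.2]], delta_rot=[[0,0,0],[0,0,0],[0,0,0],[0,0,0],[0,0,0],[0,0,0],[0,0,0],[0,0,0],[0,0,0],[0,0,0]])

```text
time: 26.87
tool_pos: [0.5525, 0.1779, 0.0486]
tcp_rot: [-2.057, -2.333, -0.045]
wrist_force: [-0.2, 0.2, -2.8]
width: 0.155
```

```bash
python3 meas.py c; python3 - <<'E'
from h import *
K,S=load()
a=.042
for z in (44.3,43): go(K,[1.3,-0.2,z],[0,np.sin(a),-np.cos(a)],[1,0,0])
E
```

```text
t 26.87 tcp mm [ 2.2 -0.1 48.6] x [-0.     0.999  0.042] y [1.    0.    0.001] z [ 0.001  0.042 -0.999] F [-0.2  0.2 -2.8] w 0.155 q [0.24 0.27 1.98 0.05 0.89 0.08]
bar y 30 881 x mid 2.2 ztop 67.3
bar y 50 1289 x mid 4.6 ztop 70.1
bar y 70 1477 x mid 4.6 ztop 70.3
bar y 90 1615 x mid 4.7 ztop 70.1
bar y 110 480 x mid 1.0 ztop 67.0
bar end y 112.07050754528538
scene red [268.6 243.8] 22 [   1.7 -122.7   66. ] [  -5.2 -128.8   61.7] [   8.3 -117.4   70.1]
slide [-0.03 -0.12  0.5 ] rot [ 0.002 -0.     0.   ] rows>=0.1
slide [-0.04 -0.12  0.63] rot [ 0.002 -0.     0.   ] rows>=0.2
```

View pics/cw.png

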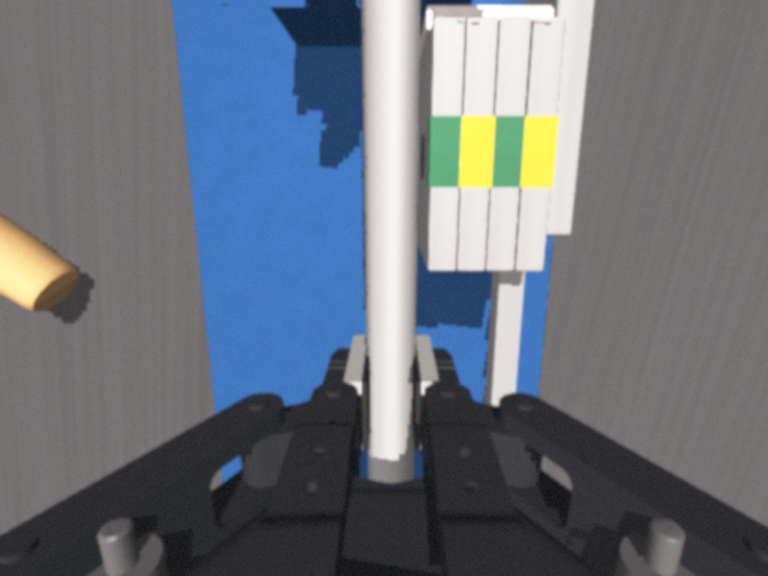

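View pics/cs.png

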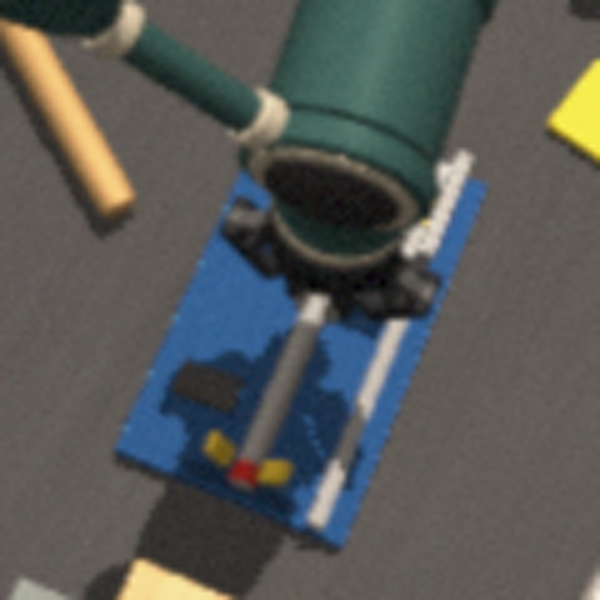

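The bar is inside both slots with no side force and 4 mm to go. I'll seat it gently.

Request:
play_rows(slide=[[0,-0.06,0.1],[0,-0.1,0.2],[-0.02,-0.1,0.3],[-0.03,-0.1,0.4],[-0.03,-0.1,0.48],[-0.03,-0.1,0.55],[-0.03,-0.1,0.58],[-0.03,-0.1,0.58]], delta_rot=[[0,0,0],[0,0,0],[0,0,0],[0,0,0],[0,0,0],[0,0,0],[0,0,0],[0,0,0]])

```text
time: 27.63
tool_pos: [0.552, 0.1778, 0.0442]
tcp_rot: [-2.057, -2.333, -0.046]
wrist_force: [-3.0, -0.8, 3.8]
width: 0.161
```

```bash
python3 meas.py d
```

```text
t 27.63 tcp mm [ 1.7 -0.2 44.2] x [-0.     0.999  0.042] y [1.    0.    0.002] z [ 0.002  0.042 -0.999] F [-3.1 -0.4  3.8] w 0.161 q [0.24 0.28 1.98 0.05 0.88 0.08]
bar y 30 883 x mid 1.7 ztop 63.0
bar y 50 1343 x mid 4.4 ztop 70.1
bar y 70 1532 x mid 4.3 ztop 70.5
bar y 90 1693 x mid 4.5 ztop 70.1
bar y 110 475 x mid 1.1 ztop 63.0
bar end y 111.99085352008126
scene red [268.4 244.2] 20 [   1.4 -123.6   61.1] [  -5.6 -129.    56.4] [   8.  -117.7   64.8]
```

The bar's top is at z 63.0 at both samples, so its axis is at 55 and it is home, with light contact force. I'll release and back straight up.

Request:
play_rows(slide=[[0,0,0],[0,0,0],[0,0,0],[0,0,0],[0,0,-0.5],[0,0,-1.5],[0,0,-3],[0,0,-6],[0,0,-10],[0,0,-14],[0,0,-16],[0,0,-16]], delta_rot=[[0,0,0],[0,0,0],[0,0,0],[0,0,0],[0,0,0],[0,0,0],[0,0,0],[0,0,0],[0,0,0],[0,0,0],[0,0,0],[0,0,0]], hand=0.35)

```text
time: 28.73
tool_pos: [0.5569, 0.172, 0.2127]
tcp_rot: [-2.062, -2.339, -0.064]
wrist_force: [0.8, 0.5, 0.6]
width: 0.35
```

```bash
cat > chk.py <<'E'
from h import *
import sys
n=sys.argv[1]
K,S=load();Ki=np.linalg.inv(K)
st=read_state();where(K,st)
p=read_camera("wrist");save(p,n+"w",s=1.5)
for c,s0,nm in ((p,st,"wrist"),(read_camera("top"),None,"top"),(read_camera("scene"),None,"scene")):
    if nm!="wrist": save(c,n+nm,(205,145,295,210) if nm=="top" else (220,150,340,270),8 if nm=="top" else 5)
    ll=(cloud(c,s0)@Ki[:3,:3].T+Ki[:3,3])*1000;ii=c["image"].astype(int)
    red=(ii[...,0]>1.7*ii[...,1])&(ii[...,0]>90)&(ll[...,2]>30)&(abs(ll[...,0])<40)&(abs(ll[...,1])<160)
    nn,lab,ss,cc=cv2.connectedComponentsWithStats(red.astype(np.uint8))
    for i in range(1,nn):
        if ss[i,4]>3: print(nm,"red",np.round(cc[i],1),ss[i,4],np.round(np.nanmedian(ll[lab==i],0),1),np.round(np.nanmin(ll[lab==i],0),1),np.round(np.nanmax(ll[lab==i],0),1))
    m=(abs(ll[...,2]-70)<3)&(ll[...,0]>10)&(ll[...,0]<47)&(ll[...,1]<108)&(ll[...,1]>20)
    if m.any(): print(nm,"row",m.sum(),np.round(np.percentile(ll[m],[1,50,99],axis=0),1).tolist())
E
python3 chk.py e
```

```text
t 28.73 tcp mm [  5.8  -6.6 212.7] x [-0.001  0.999  0.044] y [ 1.    -0.     0.016] z [ 0.016  0.044 -0.999] F [0.8 0.4 0.6] w 0.35 q [0.23 0.1  1.85 0.05 1.17 0.09]
wrist red [253.1  47.2] 232 [  1.  123.1  62.2] [ -6.8 116.8  55.4] [  9.6 129.6  65.3]
wrist red [254.6 281.7] 135 [   1.8 -123.2   61.9] [  -6.4 -129.8   55.9] [   8.7 -116.9   65.4]
wrist row 2352 [[12.3, 38.3, 68.1], [28.5, 70.4, 69.9], [44.7, 100.8, 71.5]]
top red [213.7 179.5] 14 [  0.5 124.8  63.8] [ -4.  119.8  53.2] [  6.2 131.3  69.6]
top row 73 [[13.6, 63.9, 67.3], [29.9, 84.8, 70.0], [45.7, 102.5, 73.0]]
scene red [268.1 244.4] 26 [   0.8 -123.6   59.7] [  -8.4 -130.5   36.1] [   8.9 -117.8   66. ]
scene row 27 [[21.9, 37.7, 67.0], [33.3, 44.7, 68.9], [44.3, 87.8, 72.4]]
```

View pics/ew.png

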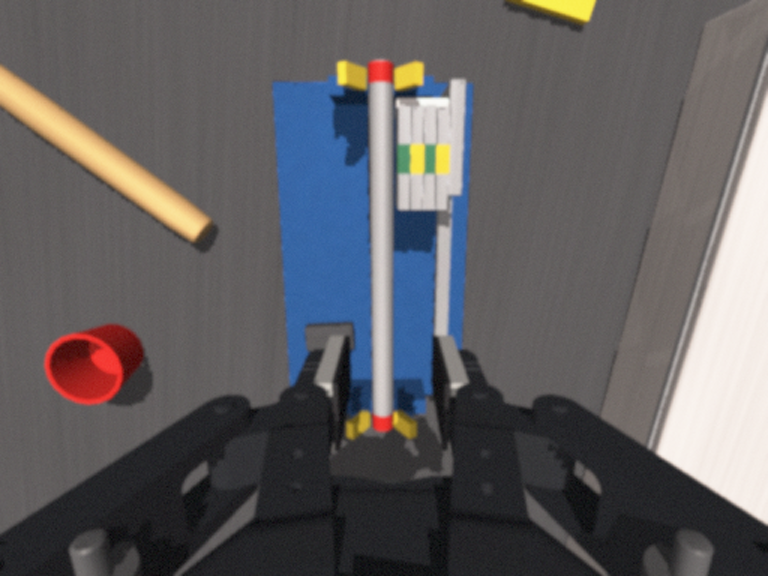

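The bar's red ends measure y +129.6 and -129.8, so it is centred, with both ends at the same height in the slots. The row is upright and flush, and the offcut (330,333) is untouched. I'll retreat a little, do one last check, and hand in.

Request:
play_rows(slide=[[0,0,-3],[0,0,-6],[0,0,-8],[0,0,-8],[0,0,-8],[0,0,-8]], delta_rot=[[0,0,0],[0,0,0],[0,0,0],[0,0,0],[0,0,0],[0,0,0]])

```text
time: 29.38
tool_pos: [0.5513, 0.1673, 0.2817]
tcp_rot: [-2.056, -2.332, -0.041]
wrist_force: [0.3, -0.6, -0.4]
width: 0.346
```

```bash
python3 chk.py f; python3 - <<'E'
from h import *
K,S=load();Ki=np.linalg.inv(K)
st=read_state();p=read_camera("wrist");l=(cloud(p,st)@Ki[:3,:3].T+Ki[:3,3])*1000
for y in (42,55,70,85,98):
    m=(abs(l[...,2]-70)<2.5)&(l[...,0]>5)&(l[...,0]<47)&(abs(l[...,1]-y)<3);print(y,np.round(np.percentile(l[m][:,0],[1,99]),1))
for a in range(-120,121,40):
    m=(abs(l[...,0]-1)<3)&(abs(l[...,1]-a)<4)&(l[...,2]>50);print(a,np.round(np.median(l[m][:,2]),1) if m.any() else None,end="; ")
q=read_camera("scene");save(q,"final",s=1.5)
E
```

```text
t 29.38 tcp mm [ -0.4 -10.5 281.7] x [-0.     0.999  0.042] y [ 1.     0.    -0.002] z [-0.002  0.042 -0.999] F [ 0.2 -0.6 -0.4] w 0.346 q [0.23 0.05 1.77 0.04 1.32 0.09]
wrist red [262.2  58.1] 145 [  0.9 123.2  62.1] [ -6.3 116.6  57.4] [  9.2 129.2  64.3]
wrist red [262.  251.1] 91 [   1.3 -123.6   61.9] [  -5.7 -129.4   57.5] [   8.3 -117.3   64. ]
wrist row 1536 [[12.7, 38.3, 68.1], [28.7, 70.9, 69.9], [44.7, 101.1, 71.8]]
top red [213.7 179.5] 14 [  0.6 125.1  62.8] [ -5.2 119.7  51.7] [  6.6 131.2  67. ]
top row 80 [[14.1, 58.4, 67.1], [28.9, 80.8, 70.6], [46.4, 102.7, 72.8]]
scene red [268.3 244.6] 28 [   1.5 -123.6   61. ] [  -8.4 -130.2   34.7] [  10.  -117.9   66.2]
scene row 126 [[13.3, 38.2, 67.1], [29.6, 60.7, 69.6], [44.4, 86.7, 72.8]]
42 [13.  44.7]
55 [12.9 44.1]
70 [12.8 44.9]
85 [12.6 44.3]
98 [12.5 44.1]
-120 63.0; -80 62.7; -40 62.4; 0 356.3; 40 62.2; 80 62.7; 120 63.1;
```

View pics/final.png

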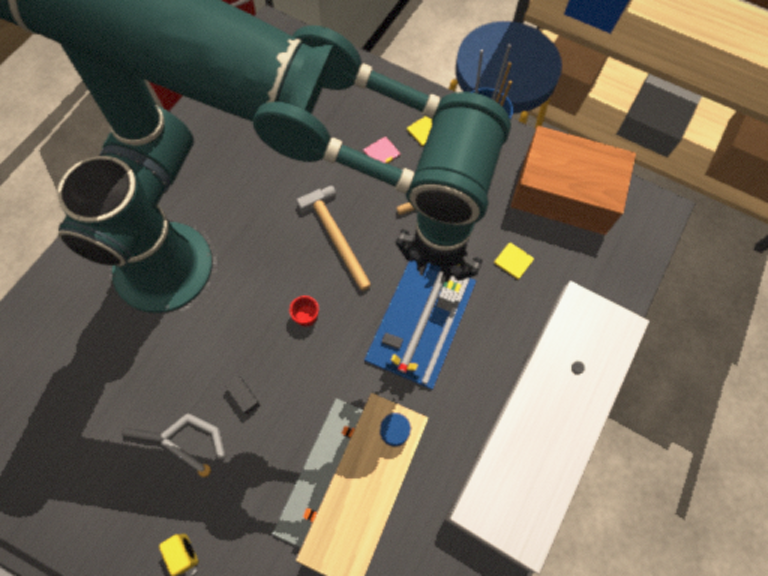

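The bar lies across the rack, the clips are empty, and the tin (396,430), offcut (392,342) and bench items are where they were. Everything checks, so I'm handing in.

```bash
python3 -c "
from workcell import *
print(finish_job())"
```

```text
the job is handed in; nothing more can be done
None
```

The job is done and handed in at about 30 s of the 72 s allowed. I pushed the row upright, slid the plates to the side fence, and pressed the row lightly against the backstop again. Then I snapped the bar out along the clip mouths, levelled it in the air and laid it in both slots.

- **Plates:** in the last wrist view the row spans rack x 12.5 to 44.9 and y 38.3 to 101.1, with tops at z 70. That matches upright and flush to within about 1 mm of camera noise.
- **Bar:** its ends measure y +129.2 and -129.4, so it is centred. Its top is at z 62.2 to 63.1 along its length against 63 expected. Its x is about 1, and the gripper is clear of it.
- **Other things:** the tin, offcut and other bench items look unmoved in the scene image. I judged these by eye and did not measure them.

**What went wrong on the way:**
- In the first sideways push, plate 3 slipped between the slightly open fingers. I mended it with shut fingers in several passes.
- The bar pivoted about 2.4° in the pads after it was pulled out of the clips. I corrected that before lowering it.
- The front face reads 0.5 mm farther forward at its fence end (x 12.5 against 13.0). This is within camera noise, so I left it.

The highest wrist force I read at the end of any move was about 29 N.

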